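Ready the wax warmer: nest the bowl, refit the knob, hold it pressed

TASK

Get the wax warmer ready and start it: set the beige bowl upright inside its aluminium well, lowering it gently rather than dropping it, and let go of it. Then pick up the loose black knob, turn it so that its D-shaped bore matches the flat of the bare shaft, push it fully home, press knob and shaft down against the spring as far as they go and keep pressing: finish while the gripper still holds the knob down. Do not move the two tins or the roller frame.

Things in the scene. Friction and masses are not known exactly. Their poses are not given: they have to be found in the camera images.
- warmer: Cream bench warmer fixed to the shelf, 150 mm (its x) by 290 mm (its y). Origin at the centre of its underside. On its +y half stands the open aluminium well; on its -y half is a control housing, 110 mm long in y, whose flat dark top is 62 mm above the shelf and carries the shaft at warmer x = 0, y = -82 mm.
- well_floor (a point): Centre of the well's flat inner floor, 35 mm above the shelf (axes as the warmer's). The well is a round aluminium cup, outer diameter 125 mm, wall 4 mm, its rim 40 mm above this point (75 mm above the shelf); its inside widens upwards like the bowl and leaves about 4 mm all round the bowl. The seated bowl stands on this floor, with its rim 75 mm above it.
- shaft_seat (a point): On the axis of the upright steel D-shaft, at the top of its 22 mm collar, where the underside of a fully home knob rests: 72 mm above the shelf when not pressed. z up along the shaft, x out of the shaft's flat. The shaft rises 18 mm above this point: 12 mm diameter, flat 3 mm from the axis, its last 4.5 mm tapered to 62 percent as a lead-in.
- dial (a joint): Turning of the shaft about the vertical in the warmer (rad): 0 when its flat faces the warmer's +x, positive anticlockwise from above, range -2.6 to 2.6; 0.08 N m of friction holds it. An aluminium dial disc, 56 mm across, on the housing under the collar turns with it; a red line on the disc marks the side of the flat.
- shaft (a joint): How far the sprung shaft and its collar are pressed down (m): 0 up, 0.006 at the stop, where a seated knob still clears the housing by 4 mm. The spring takes about 4 N to start and 10 N at the stop, and pushes back up when released.
- knob: Loose black knob, 60 g, standing bore down. Origin: centre of its underside, on the bore axis; z up. Skirt 47 mm diameter, 20.5 high; on it a bar grip 43 long (x), 14 wide (y), 18 high; 38 mm in all. D-bore in the underside: 13.2 mm diameter, 20.5 deep, flat 3.6 mm from the axis on the +x side, marked by a white line on the bar. It goes on only with knob x along shaft_seat x (within 0.1 rad).
- bowl: Beige stoneware bowl, 340 g, standing upright. Origin at the centre of its underside; z up. 75 mm high, outer diameter 108 mm over the upper 43 mm where the wall is upright, narrowing below to a 72 mm foot; wall 8 mm thick, so the rim can be pinched from above with one finger inside.
- tin_green: Closed half-litre tin with a green band, 85 mm diameter, 101 mm high, loose; origin at the centre of its underside. Leave alone.
- tin_white: Closed half-litre tin with a white band, 85 mm diameter, 101 mm high, loose; origin at the centre of its underside. Leave alone.
- roller_frame: Small aluminium paint-roller frame without sleeve, grey handle, lying flat on the shelf, loose: 235 mm long (its x), 125 mm wide, 26 mm high; origin under the middle. Leave alone. (A shut blue case, 95 mm high and fixed, stands well to the right of the work, beyond y = -0.48.)
Things that resemble listed ones, but are neither listed nor needed, are in the scene too. Of the things that look like the bowl, take the one that is nearest to the robot's base at the start.

How it is judged:
On the way, in this order (a step that is already met when the one before it is completed fails the run):
1. the bowl stands upright on the floor of the well, released (horizontal distance between bowl and well_floor below 0.008 m and z of bowl in the frame of well_floor below 0.004 m and angle between bowl's own z axis and vertical below 0.08 rad and contact force between the fingers and bowl below 0.1 N), for 0.3 s.
2. the knob is fully home on the shaft, its flat on the shaft's flat (horizontal distance between knob and shaft_seat below 0.004 m and z of knob in the frame of shaft_seat below 0.003 m and angle between the x axis of knob and the x axis of shaft_seat, either way round below 0.3 rad), for 0.1 s.
At the end, for the whole second after the job is handed in: Bowl upright (0.08 rad) on the well floor (4 mm), centred (8 mm), untouched; knob home on the shaft (3 mm of the collar, centred 4 mm, flats aligned 0.3 rad, upright 0.12 rad); the fingers still bear on the knob (over 2 N) and hold the shaft down more than 4 of its 6 mm (all of step 1 and all of step 2 and contact force between the arm and bowl below 0.1 N and angle between knob's own z axis and vertical below 0.12 rad and value of joint shaft above 0.004 m and contact force between the fingers and knob above 2 N); the arm keeps its last pose, push and grip.
It fails at once if the bowl is dropped: falling free of the fingers faster than 0.6 m/s (a drop of about 2 cm) (contact force between the fingers and bowl below 0.05 N and linear speed of bowl above 0.6 m/s).
It fails at once if the bowl is tipped over (angle between bowl's own z axis and vertical above 0.9 rad).
It fails at once if a tin is moved by more than 2 cm or tipped (distance of any of tin_green, tin_white from where it was at the start of the episode above 0.02 m or angle between any of tin_green, tin_white's own z axis and vertical above 0.3 rad).
It fails at once if the roller frame is moved by more than 2 cm (distance of roller_frame from where it was at the start of the episode above 0.02 m).
It also fails if it takes over 54 s, if anything falls off the work surface, if the arm or the gripper's body presses on something with over 40 N, if the wrist force passes 120 N, or if a joint passes its speed limit or range.

ROBOT

A 6-joint arm with a two-finger parallel gripper is mounted at the origin on the work surface. World frame = base frame: x ahead of the robot, y to its left, z up, the work surface at z = 0. Lengths are in m, angles in rad, forces in N, time in s.
With the tool pointing down it reaches from about 0.25 to 0.725 m from the base axis. Payload 4 kg.
Tool frame: the origin (TCP) lies at the very end of the fingers, on their centre line; the grasp point (between the pads) lies 19 mm behind it; x points along the fingers, y is the direction in which the jaws open and shut, and the axes are right-handed (so a half turn about x gives the same grasp; the last joint's range is limited). The gripper opens to 85 mm and grips with 20 to 120 N. Pads are 22 mm wide; open, the fingers measure 114 mm over their backs; the gripper's body (76 mm by 85 mm) begins 54 mm behind the grasp point. The pads swing forward as they close: fully open they stand 13 mm farther back than shut.
Start: joints at [1.341, 0.241, 0.005, 1.335, 0, 1.571], TCP at [0.114, 0.487, 0.198] pointing down, gripper open.
Joint ranges: [-2.72, 2.72], [-1.05, 1.87], [-1.09, 1.28], [-1.99, 2.15], [-1.42, 1.44], [-3.14, 3.14]. Speed limits (rad/s): [2.79, 2.79, 3.14, 3.14, 3.14, 3.14].

INTERFACE

Orientations are given as a unit quaternion [x, y, z, w].
In Python, from workcell import get_obs, camera, job_done gives the robot as it stands. The module is installed in compiled form; this text tells all that it offers.
- The arm moves only by the tool arm_command, never from a script. Its argument "motion" is a list of rows, each an object of numbers: "x", "y", "z": the shift along the tool's x, y, z in m; "roll": the turn about the tool's x in rad; "fingers": the opening, from 0 (shut) to 1 (fully open). A call has 1 to 20 rows; each row shifts and turns the pose as measured when the row begins, along the tool's axes as they then stand; what a row does not reach is not made up. A row lasts 1/12 s, in which the tool goes at most 41.7 mm and 7.16 degrees, less where a joint would pass 70% of its speed; a pose out of reach is approached as far as the arm can. A call is refused whole if a number of a shift passes 0.0417 or a number of a turn 0.125, either way. A call with a gripper value outside its range is refused whole. The fingers move at their own pace and stop on an object; the grip force is fixed at half the most. Time passes only in rows, so rows that do not move let the fingers close. It gives the time, the measured TCP pose, the force and the opening at its end, in the units of the state.
- get_obs(): the state, without advancing time (a new reading comes with each control period).
- camera(name): name is "side" or "top" or "wrist"; returns a dict with "frame" (400x640x3 uint8, red, green, blue), "intrinsics" (3x3 intrinsics, pixels), "rvec" (rotation vector, rad) and "tvec" (3), from world to camera coordinates, as OpenCV has them. Camera axes: x right, y down, z forward; pixel columns grow to the right and rows downward; lengths in m; the calibration is good to about 2 mm. A picture is of the moment at which its call begins. There is no depth.
- job_done(): hands the job in, once; it reports no verdict.
The state is a dict: "clock": time; "joint_pos": joint angles; "joint_vel": joint speeds; "tau": joint torques, N m; "eef_pos": TCP position; "tool_rot": TCP orientation; "ft_force": force on the tool from outside, world axes, zero at the start; "ft_torque": the same for the moment, N m; "grip_width": finger opening in m.
Only numpy, scipy, OpenCV 4.12 (cv2) and the standard library are available. Lean on these libraries where they do the work, as an engineer would, in place of code of your own. Each camera call takes 0.05 s, during which the arm holds its last target.

## Working session

There is one attempt and no reset: what is moved stays moved. The work goes in short steps, Python scripts to look and compute and a tool call to move; the robot and the scene stay as the last step left them, time stands still between calls to the robot, and variables do not carry over. Pictures are saved under pics/ and viewed, and the job is handed in when it is done.

Besides the shell and the picture viewer there is one more tool, called after "Emit:" in YAML: its name, and indented under it one key for each argument. arm_command: Moves the arm, as the interface text tells. Its arguments: {"type":"object","properties":{"motion":{"type":"array","items":{"type":"object","properties":{"x":{"type":"number"},"y":{"type":"number"},"z":{"type":"number"},"roll":{"type":"number"},"fingers":{"type":"number"}}}}},"required":["motion"]}

```bash
mkdir -p pics; cat > h.py <<'E'
import numpy as np, cv2
from workcell import get_obs, camera, job_done
def snap(n,f):
    c=camera(n); cv2.imwrite(f'pics/{f}.png',c['frame'][:,:,::-1]); np.savez(f'pics/{f}.npz',**c); return c
def load(f): return dict(np.load(f'pics/{f}.npz'))
def ray(c,u,v):
    R=cv2.Rodrigues(np.array(c['rvec']).reshape(3,1))[0]; t=np.array(c['tvec']).ravel()
    p=cv2.undistortPoints(np.array([[[u,v]]],float),np.array(c['intrinsics']),None)[0,0]
    return -R.T@t, R.T@np.array([p[0],p[1],1.])
def onz(c,u,v,z):
    o,d=ray(c,u,v); return o+d*(z-o[2])/d[2]
def proj(c,P):
    return cv2.projectPoints(np.array(P,float).reshape(-1,1,3),np.array(c['rvec']),np.array(c['tvec']),np.array(c['intrinsics']),None)[0][:,0]
E
python3 - <<'E'
from h import *
o=get_obs()
for k in o: print(k,np.round(o[k],4))
for n in ['side','top','wrist']:
    c=snap(n,n+'0'); print(n,ray(c,320,200))
E
```

```text
clock 0.0
joint_pos [ 1.341   0.2414  0.0037  1.3352 -0.      1.5708]
joint_vel [ 0.0011  0.0003  0.001   0.0001 -0.001   0.0011]
tau [ 2.00000e-04 -3.72315e+01  2.52409e+01  1.69000e-02  1.00000e-04
 -0.00000e+00]
eef_pos [0.1138 0.4862 0.1972]
tool_rot [ 0.0804  0.7025 -0.0818  0.7024]
ft_force [ 0.0895 -0.8755  0.3903]
ft_torque [-0.0261 -0.0455 -0.0495]
grip_width 0.0854
side (array([ 0.30049844, -0.56540481,  0.98987003]), array([ 0.24791795,  0.57446746, -0.78015128]))
top (array([0.43723185, 0.10090714, 1.10444568]), array([ 0.15931071,  0.00591619, -0.98722725]))
wrist (array([0.0455182 , 0.50153582, 0.37315319]), array([ 0.26367733, -0.07410908, -0.96182287]))
```

View pics/top0.png

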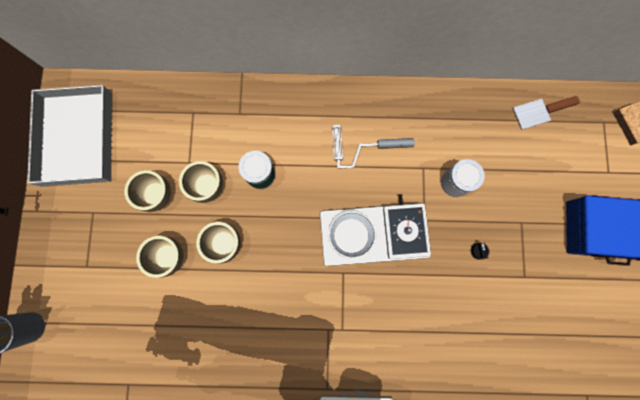

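View pics/side0.png

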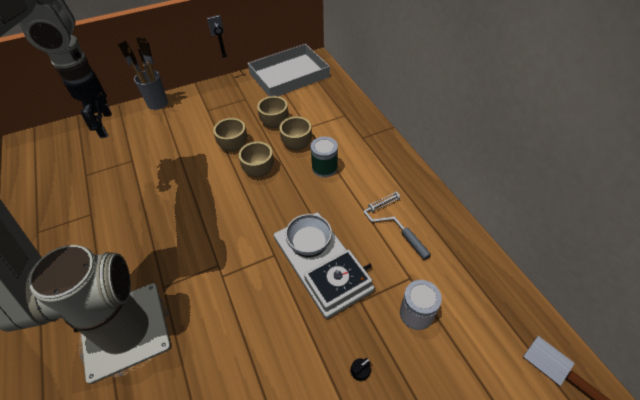

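View pics/wrist0.png

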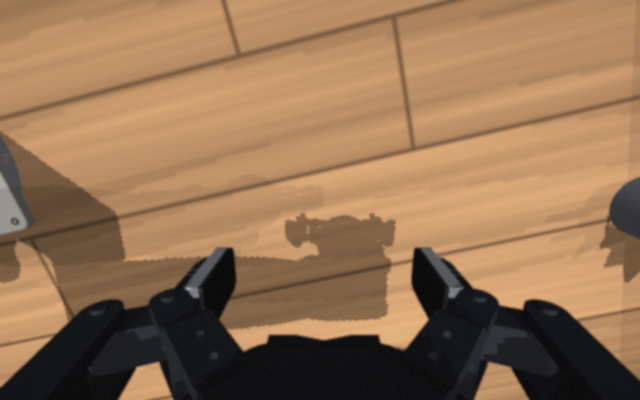

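The top view shows four bowls at (147,190), (201,181), (158,256) and (218,242). The warmer is at about (375,235), the shaft at (407,230) and the knob at (480,250). Next I measure them.

```bash
python3 - <<'E'
from h import *
c=load('top0'); im=c['frame'][:,:,::-1].copy()
s=load('side0'); si=s['frame'][:,:,::-1].copy()
for u,v in [(147,190),(201,181),(158,256),(218,242)]:
    p=onz(c,u,v,.075); print(p,np.hypot(p[0],p[1]))
a=cv2.resize(im[195:275,310:440],None,fx=6,fy=6,interpolation=cv2.INTER_CUBIC)
b=cv2.resize(im[210:275,130:250],None,fx=6,fy=6,interpolation=cv2.INTER_CUBIC)
k=cv2.resize(im[230:270,455:505],None,fx=10,fy=10,interpolation=cv2.INTER_CUBIC)
cv2.imwrite('pics/a.png',a);cv2.imwrite('pics/b.png',b);cv2.imwrite('pics/k.png',k)
cv2.imwrite('pics/sk.png',cv2.resize(si[345:395,330:390],None,fx=10,fy=10,interpolation=cv2.INTER_CUBIC))
cv2.imwrite('pics/sw.png',cv2.resize(si[205:320,265:380],None,fx=5,fy=5,interpolation=cv2.INTER_CUBIC))
E
```

```text
[0.61906582 0.56754487 0.075     ] 0.8398509787697401
[0.64697972 0.42596539 0.075     ] 0.7746155633033024
[0.44638435 0.52255013 0.075     ] 0.6872536853238869
[0.4861331  0.36985769 0.075     ] 0.6108355786979646
```

View pics/a.png

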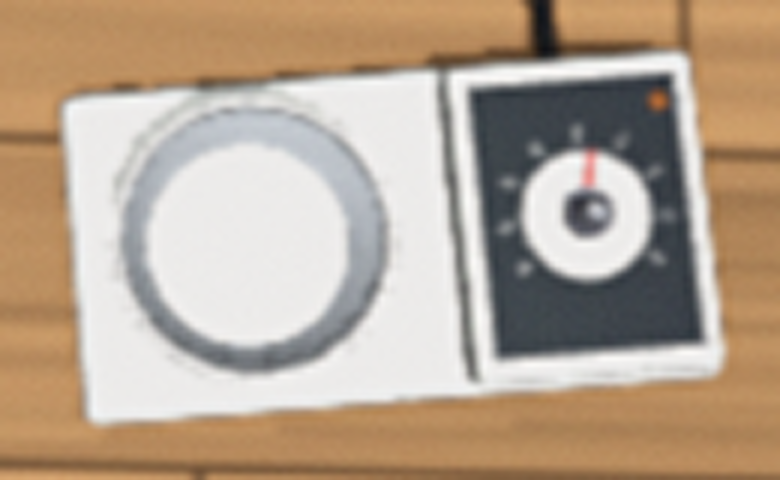

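View pics/b.png

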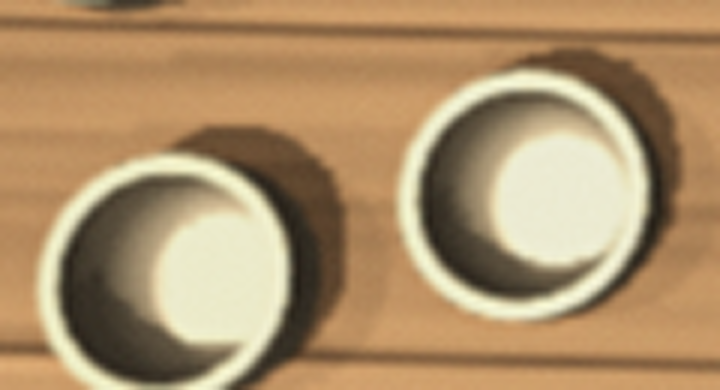

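View pics/k.png

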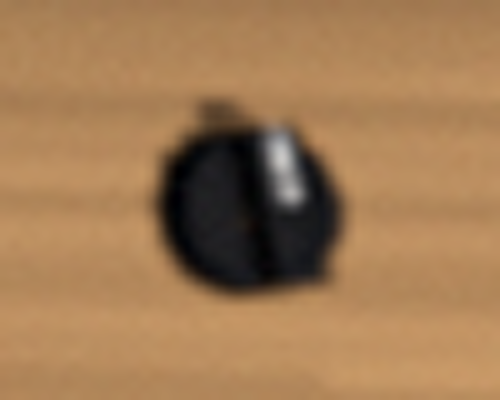

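View pics/sk.png

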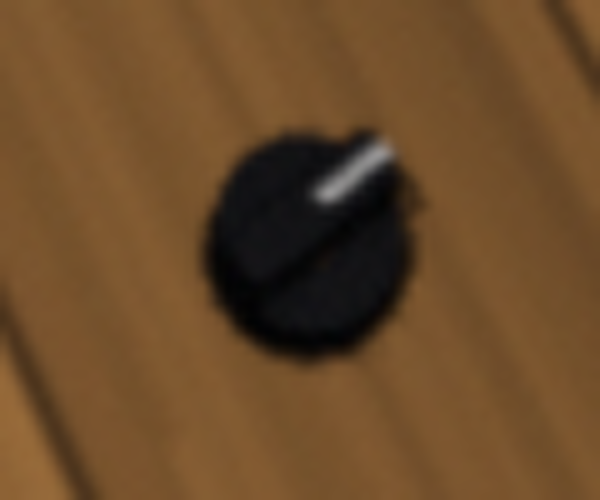

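View pics/sw.png

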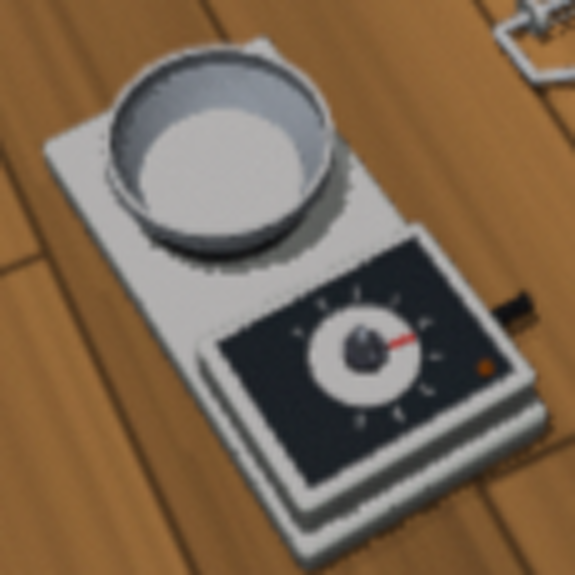

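Bowl to take: (218,242), 0.61 m from base, clearly the nearest. Next, precise fits.

```bash
python3 - <<'E'
from h import *
from scipy.optimize import least_squares
def circ(P):
    f=lambda q:np.hypot(P[:,0]-q[0],P[:,1]-q[1])-q[2]
    r=least_squares(f,[*P.mean(0),.05],loss='soft_l1',f_scale=.001); return r.x,np.std(f(r.x))
def cnt(mask):
    cs,_=cv2.findContours(mask.astype(np.uint8),cv2.RETR_EXTERNAL,cv2.CHAIN_APPROX_NONE)
    return max(cs,key=cv2.contourArea)[:,0].astype(float)
for n,(x0,y0,x1,y1) in dict(top=(188,212,248,272),side=(232,136,282,184)).items():
    c=load(n+'0'); im=c['frame'].astype(int)
    crop=im[y0:y1,x0:x1]
    hsv=cv2.cvtColor(c['frame'],cv2.COLOR_RGB2HSV)[y0:y1,x0:x1]
    print(n, 'rim', crop[30,:].tolist()[8:16] if n=='top' else crop[24,:].tolist()[4:12])
c=load('top0'); im=c['frame'].astype(int)[212:272,188:248]
m=(im[:,:,0]>170)&(im[:,:,2]>im[:,:,0]*.62)
h=cv2.convexHull(cnt(m).astype(np.float32)); 
# contour of hull filled
mm=np.zeros(m.shape,np.uint8); cv2.fillPoly(mm,[h.astype(int)],1); p=cnt(mm)
P=np.array([onz(c,u+188,v+212,.075)[:2] for u,v in p]); print('bowl',circ(P),len(p))
# knob outline
for n,(x0,y0,x1,y1) in dict(top=(460,230,500,270),side=(335,345,390,395)).items():
    c=load(n+'0'); im=c['frame'].astype(int)[y0:y1,x0:x1]
    p=cnt(im.max(2)<60); print(n,'knob minrect',cv2.boundingRect((p+[x0,y0]).astype(np.float32)), [np.round(onz(c,*(p.mean(0)+[x0,y0]),z),4).tolist() for z in(.015,.02)])
    w=(im.min(2)>100)&(im.max(2)-im.min(2)<40)
    ys,xs=np.nonzero(w); ln=cv2.fitLine(np.c_[xs,ys].astype(np.float32),cv2.DIST_L2,0,.01,.01).ravel(); 
    t=(np.c_[xs,ys]-ln[2:])@ln[:2]
    A=onz(c,*(ln[2:]+ln[:2]*t.min()+[x0,y0]),.038);B=onz(c,*(ln[2:]+ln[:2]*t.max()+[x0,y0]),.038)
    print('line',A.round(4),B.round(4),np.arctan2(*(B-A)[1::-1]),len(xs))
# well rim outer
for n in['top','side']:
    c=load(n+'0')
c=load('top0')
im=c['frame'].astype(int)
# dark panel
hs=im[195:275,310:440]; m=(hs.max(2)<110)&(hs[:,:,2]>=hs[:,:,0])
p=cnt(m)
r=cv2.minAreaRect((p+[310,195]).astype(np.float32)); bx=cv2.boxPoints(r); Q=np.array([onz(c,*b,.062)[:2] for b in bx]); print('panel',bx.round(1).tolist(),Q.round(4).tolist(),'ctr',Q.mean(0),[np.linalg.norm(Q[i]-Q[(i+1)%4]).round(4) for i in range(4)])
for i in range(4): 
    d=Q[(i+1)%4]-Q[i]; print(np.arctan2(d[1],d[0]).round(4))
E
```

```text
top rim [[220, 201, 155], [237, 237, 201], [236, 233, 197], [183, 177, 141], [86, 79, 59], [52, 45, 35], [56, 52, 40], [59, 52, 41]]
side rim [[139, 98, 52], [136, 95, 52], [127, 88, 49], [107, 80, 50], [116, 102, 71], [160, 146, 104], [165, 148, 106], [125, 109, 78]]
bowl (array([0.48603619, 0.37400978, 0.05365527]), np.float64(0.0007412936904922722)) 116
top knob minrect (471, 243, 18, 16) [[0.4829, -0.3364, 0.015], [0.4827, -0.3344, 0.02]]
line [ 0.5025 -0.334   0.038 ] [ 0.4861 -0.3369  0.038 ] -2.9639122802525164 16
side knob minrect (350, 358, 21, 23) [[0.485, -0.3367, 0.015], [0.4841, -0.3379, 0.02]]
line [ 0.4866 -0.3358  0.038 ] [ 0.5029 -0.3328  0.038 ] 0.18049433440449936 12
panel [[388.0, 210.0], [421.5, 206.3000030517578], [426.3999938964844, 251.0], [393.0, 254.6999969482422]] [[0.5828, -0.0754], [0.595, -0.1652], [0.4765, -0.1763], [0.4647, -0.0881]] ctr [ 0.52975    -0.12622662] [np.float64(0.0906), np.float64(0.1191), np.float64(0.089), np.float64(0.1188)]
-1.4353
-3.0485
1.7039
0.1069
```

```bash
python3 - <<'E'
from h import *
from scipy.optimize import least_squares
def circ(P):
    f=lambda q:np.hypot(P[:,0]-q[0],P[:,1]-q[1])-q[2]
    r=least_squares(f,[*P.mean(0),.05],loss='soft_l1',f_scale=.001); return r.x.round(4),np.std(f(r.x)).round(4)
def cnts(mask):
    return [q[:,0].astype(float) for q in cv2.findContours(mask.astype(np.uint8),cv2.RETR_LIST,cv2.CHAIN_APPROX_NONE)[0] if len(q)>25]
for n,(x0,y0,x1,y1) in dict(top=(310,195,440,275),side=(265,205,380,320)).items():
    c=load(n+'0'); im=c['frame'].astype(int)[y0:y1,x0:x1]
    print(n,im[(235-195) if n=='top' else 32,::3].tolist()[4:30])
    # whole light body silhouette
    g=im.min(2); sat=im.max(2)-im.min(2)
    thr=205 if n=='top' else 150
    big=max(cnts((g>90)&(sat<40)),key=lambda q:cv2.contourArea(q.astype(np.float32)))
    for q in cnts((g>thr)&(sat<40)):
        a=cv2.contourArea(q.astype(np.float32)); 
        for z in(.035,.064,.075):
            P=np.array([onz(c,*(k+[x0,y0]),z)[:2] for k in q]); print(len(q),z,*circ(P))
    rd=(im[:,:,0]>im[:,:,1]+60)&(im[:,:,0]>im[:,:,2]+60)&(abs(im[:,:,1]-im[:,:,2])<30)
    ys,xs=np.nonzero(rd); print('red',[(x+x0,y+y0,onz(c,x+x0,y+y0,.064)[:2].round(4).tolist()) for x,y in zip(xs,ys)][:30])
E
```

```text
top [[199, 194, 187], [237, 236, 235], [225, 223, 221], [147, 152, 157], [201, 202, 203], [237, 235, 234], [236, 235, 234], [236, 236, 234], [237, 236, 234], [236, 234, 233], [236, 235, 234], [236, 235, 233], [236, 235, 233], [236, 234, 234], [237, 235, 234], [220, 220, 218], [168, 174, 180], [145, 149, 152], [223, 222, 219], [236, 235, 233], [237, 236, 235], [181, 180, 178], [240, 239, 237], [79, 85, 91], [62, 70, 75], [111, 114, 116]]
88 0.035 [ 0.5314 -0.1323  0.0253] 0.0058
88 0.064 [ 0.5288 -0.1259  0.0246] 0.0057
88 0.075 [ 0.5278 -0.1235  0.0243] 0.0056
93 0.035 [0.5157 0.021  0.0442] 0.0008
93 0.064 [0.5135 0.0232 0.043 ] 0.0007
93 0.075 [0.5127 0.024  0.0426] 0.0007
163 0.035 [ 0.5319 -0.1323  0.0665] 0.0087
163 0.064 [ 0.5294 -0.126   0.0647] 0.0085
163 0.075 [ 0.5284 -0.1236  0.064 ] 0.0084
552 0.035 [ 0.5164 -0.006   0.0867] 0.0401
552 0.064 [ 0.5143 -0.0031  0.0844] 0.039
552 0.075 [ 0.5135 -0.002   0.0835] 0.0386
red [(np.int64(408), np.int64(221), [0.5543, -0.1282]), (np.int64(408), np.int64(222), [0.5516, -0.1281]), (np.int64(408), np.int64(223), [0.549, -0.1281]), (n
[... 815 characters left out ...]
307  0.0637] 0.0085
425 0.035 [ 0.5297 -0.0939  0.0919] 0.0324
425 0.064 [ 0.5227 -0.1082  0.0891] 0.0314
425 0.075 [ 0.5201 -0.1137  0.0881] 0.0311
83 0.035 [0.517  0.0252 0.0423] 0.0022
83 0.064 [0.5104 0.0073 0.041 ] 0.0021
83 0.075 [5.079e-01 5.000e-04 4.050e-02] 0.0021
34 0.035 [0.7313 0.0275 0.0289] 0.0022
34 0.064 [0.7182 0.0095 0.0281] 0.0021
34 0.075 [0.7133 0.0027 0.0277] 0.0021
red [(np.int64(345), np.int64(272), [0.552, -0.1245]), (np.int64(346), np.int64(272), [0.5543, -0.1256]), (np.int64(347), np.int64(272), [0.5566, -0.1267]), (np.int64(343), np.int64(273), [0.5461, -0.1248]), (np.int64(344), np.int64(273), [0.5484, -0.1259]), (np.int64(345), np.int64(273), [0.5507, -0.127])]
```

```bash
python3 - <<'E'
from h import *
from scipy.spatial.transform import Rotation as R
o=get_obs(); print(R.from_quat(o['tool_rot']).as_matrix().round(4)); 
c=load('wrist0'); T=R.from_quat(o['tool_rot']).as_matrix()
C,_=ray(c,0,0); print('cam in tool',T.T@(C-o['eef_pos']))
Rc=cv2.Rodrigues(c['rvec'].reshape(3,1))[0]; print((Rc@T).round(3))
c=load('top0'); print([onz(c,u,v,z).round(3).tolist() for u,v,z in[(255,160,.1),(465,173,.1),(338,167,.01),(338,125,.01)]])
E
```

```text
[[-4.000e-04  2.278e-01  9.737e-01]
 [-1.700e-03  9.737e-01 -2.278e-01]
 [-1.000e+00 -1.700e-03  0.000e+00]]
cam in tool [-0.17576275 -0.00100461 -0.06992061]
[[-0.001  1.     0.001]
 [-0.273 -0.001  0.962]
 [ 0.962  0.001  0.273]]
[[0.702, 0.28, 0.1], [0.68, -0.271, 0.1], [0.711, 0.058, 0.01], [0.836, 0.061, 0.01]]
```

Measurements are consistent: bowl (0.486, 0.374), well floor (0.516, 0.022), shaft (0.529, −0.126), knob (0.484, −0.337). I'll pinch the bowl at its rim on the tool's +y side, keeping the present tool heading.

Emit:
arm_command:
  motion:
    - {"z":0.02,"y":0.002,"fingers":0.5}
    - {"z":0.035,"y":0.002,"fingers":0.5}
    - {"z":0.035,"y":0.002,"fingers":0.5}
    - {"z":0.035,"y":0.002,"fingers":0.5}
    - {"z":0.035,"y":0.002,"fingers":0.5}
    - {"z":0.035,"y":0.002,"fingers":0.5}
    - {"z":0.035,"y":0.002,"fingers":0.5}
    - {"z":0.035,"y":0.002,"fingers":0.5}
    - {"z":0.035,"y":0.002,"fingers":0.5}
    - {"z":0.035,"y":0.002,"fingers":0.5}
    - {"z":0.03,"y":0.002,"fingers":0.5}
    - {"z":0.02,"y":0.002,"fingers":0.5}
    - {"z":0.0,"y":0.0,"fingers":0.5}

```text
schema error: expected keys x, y, z, roll, fingers
```

```bash
cat >> h.py <<'E'
from scipy.spatial.transform import Rotation as Ro
def go(P):
    o=get_obs(); T=Ro.from_quat(o['tool_rot']).as_matrix(); print('clock',o['clock'],'eef',np.round(o['eef_pos'],4),'psi',np.arctan2(T[1,1],T[0,1]).round(4),'tilt',T[:,0].round(4),'j',np.round(o['joint_pos'],3),'F',np.round(o['ft_force'],2),'w',round(float(o['grip_width']),4))
    if P is not None: print('d tool',(T.T@(np.array(P)-o['eef_pos'])).round(4))
E
python3 - <<'E'
from h import *
go([.4975,.4227,.12]); c=snap('wrist','w1')
E
```

```text
clock 0.15 eef [0.1138 0.4863 0.1974] psi 1.341 tilt [-4.0e-04 -1.7e-03 -1.0e+00] j [ 1.341  0.241  0.004  1.335 -0.     1.571] F [0.78 0.97 0.16] w 0.0857
d tool [0.0773 0.0256 0.3881]
```

View pics/w1.png

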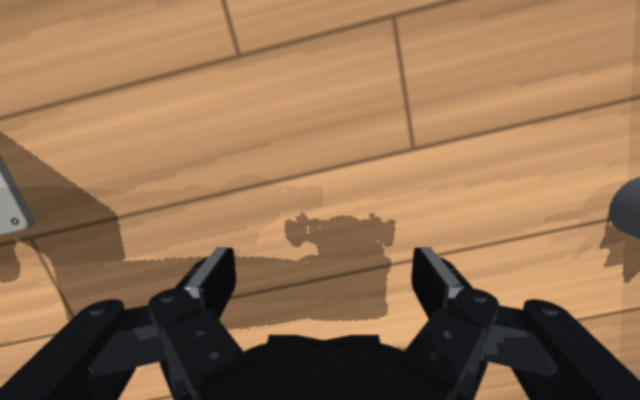

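All five keys are needed in every row, so the call was refused and nothing moved.

Emit:
arm_command:
  motion:
    - {"x":0,"y":0.002,"z":0.02,"roll":0,"fingers":0.5}
    - {"x":0,"y":0.002,"z":0.035,"roll":0,"fingers":0.5}
    - {"x":0,"y":0.002,"z":0.035,"roll":0,"fingers":0.5}
    - {"x":0,"y":0.002,"z":0.035,"roll":0,"fingers":0.5}
    - {"x":0,"y":0.002,"z":0.035,"roll":0,"fingers":0.5}
    - {"x":0,"y":0.002,"z":0.035,"roll":0,"fingers":0.5}
    - {"x":0,"y":0.002,"z":0.035,"roll":0,"fingers":0.5}
    - {"x":0,"y":0.002,"z":0.035,"roll":0,"fingers":0.5}
    - {"x":0,"y":0.002,"z":0.035,"roll":0,"fingers":0.5}
    - {"x":0,"y":0.002,"z":0.035,"roll":0,"fingers":0.5}
    - {"x":0,"y":0.002,"z":0.035,"roll":0,"fingers":0.5}
    - {"x":0,"y":0.002,"z":0.02,"roll":0,"fingers":0.5}
    - {"x":0,"y":0,"z":0,"roll":0,"fingers":0.5}

```text
clock: 1.28
eef_pos: [0.5144, 0.4179, 0.1909]
tool_rot: [0.076, 0.704, -0.081, 0.701]
ft_force: [-0.7, 0.4, 0.1]
grip_width: 0.0426
```

```bash
python3 - <<'E'
from h import *
go([.4975,.4227,.12]); c=snap('wrist','w2')
E
```

```text
clock 1.2833 eef [0.5144 0.4179 0.1909] psi 1.349 tilt [-0.0053 -0.006  -1.    ] j [ 6.830e-01  5.920e-01  5.180e-01  1.505e+00 -1.000e-03  9.050e-01] F [-0.7   0.43  0.09] w 0.0426
d tool [ 0.0709  0.0014 -0.0172]
```

View pics/w2.png

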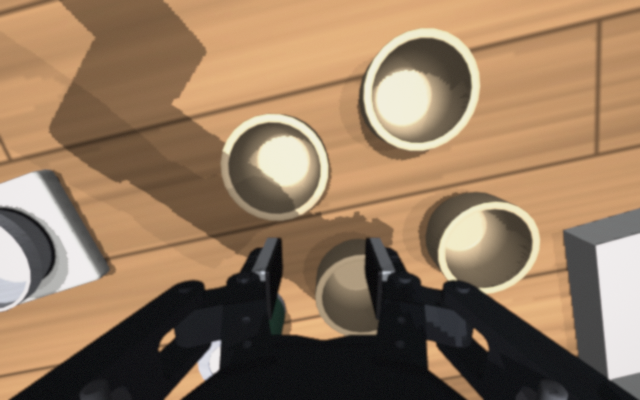

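The wrist view shows the target bowl's rim centred near (275,167), with its neighbours at (420,90) and (490,245). I'll check its position from this view.

```bash
cat >> h.py <<'E'
from scipy.optimize import least_squares
def circ(P):
    P=np.array(P); f=lambda q:np.hypot(P[:,0]-q[0],P[:,1]-q[1])-q[2]
    r=least_squares(f,[*P.mean(0)[:2],.05],loss='soft_l1',f_scale=.001); return r.x.round(4),np.std(f(r.x)).round(4)
def cnts(mask,n=25):
    return [q[:,0].astype(float) for q in cv2.findContours(mask.astype(np.uint8),cv2.RETR_LIST,cv2.CHAIN_APPROX_NONE)[0] if len(q)>n]
E
python3 - <<'E'
from h import *
c=load('w2'); x0,y0,x1,y1=215,105,336,226; im=c['frame'].astype(int)[y0:y1,x0:x1]
m=(im[:,:,2]>im[:,:,0]*.66)&(im[:,:,0]>90)
cv2.imwrite('pics/m.png',m*255)
q=max(cnts(m),key=len); h=cv2.convexHull(q.astype(np.float32)).astype(int); mm=np.zeros(m.shape,np.uint8); cv2.fillPoly(mm,[h],1); q=max(cnts(mm),key=len)
print(circ([onz(c,*(k+[x0,y0]),.075)[:2] for k in q]))
E
```

```text
(array([0.4846, 0.3735, 0.0536]), np.float64(0.0004))[ WARN:0@0.694] global loadsave.cpp:1063 imwrite_ Unsupported depth image for selected encoder is fallbacked to CV_8U.
```

Emit:
arm_command:
  motion:
    - {"x":0,"y":0.001,"z":-0.009,"roll":0,"fingers":0.5}
    - {"x":0.01,"y":0.0,"z":-0.009,"roll":0,"fingers":0.5}
    - {"x":0.03,"y":0,"z":0,"roll":0,"fingers":0.5}
    - {"x":0.03,"y":0,"z":0,"roll":0,"fingers":0.5}
    - {"x":0,"y":0,"z":0,"roll":0,"fingers":0.5}

```text
clock: 1.75
eef_pos: [0.4872, 0.4258, 0.1208]
tool_rot: [0.075, 0.705, -0.078, 0.7]
ft_force: [-0.7, -1.5, -0.7]
grip_width: 0.0427
```

```bash
python3 - <<'E'
from h import *
go([.496,.4225,.049]); c=snap('wrist','w3')
E
```

```text
clock 1.75 eef [0.4872 0.4258 0.1208] psi 1.3543 tilt [-0.0076 -0.0033 -1.    ] j [0.717 0.581 0.317 1.315 0.002 0.933] F [-0.67 -1.53 -0.74] w 0.0427
d tool [ 0.0718 -0.001   0.0097]
```

View pics/w3.png

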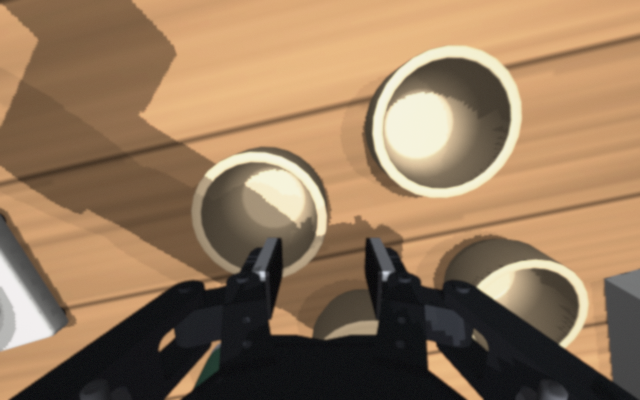

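Emit:
arm_command:
  motion:
    - {"x":0,"y":0,"z":0.006,"roll":0,"fingers":0.5}
    - {"x":0,"y":0,"z":0.002,"roll":0,"fingers":0.5}
    - {"x":0.015,"y":0,"z":0,"roll":0,"fingers":0.5}
    - {"x":0.015,"y":0,"z":0,"roll":0,"fingers":0.5}
    - {"x":0,"y":0,"z":0,"roll":0,"fingers":0.5}

```text
clock: 2.22
eef_pos: [0.4979, 0.431, 0.1053]
tool_rot: [0.078, 0.701, -0.071, 0.705]
ft_force: [-0.3, 0.7, -0.2]
grip_width: 0.0424
```

```bash
python3 - <<'E'
from h import *
go([.496,.4225,.049])
E
```

```text
clock 2.2167 eef [0.4979 0.431  0.1053] psi 1.3595 tilt [ 0.0071  0.01   -0.9999] j [0.712 0.595 0.3   1.264 0.003 0.923] F [-0.3   0.67 -0.2 ] w 0.0424
d tool [ 0.0562 -0.0094 -0.0004]
```

Emit:
arm_command:
  motion:
    - {"x":0,"y":-0.005,"z":0,"roll":0.01,"fingers":0.5}
    - {"x":0.015,"y":-0.002,"z":0,"roll":0,"fingers":0.5}
    - {"x":0.015,"y":0,"z":0,"roll":0,"fingers":0.5}
    - {"x":0,"y":0,"z":0,"roll":0,"fingers":0.5}

```text
clock: 2.55
eef_pos: [0.5008, 0.427, 0.0838]
tool_rot: [0.086, 0.697, -0.072, 0.708]
ft_force: [0.2, -0.2, -0.6]
grip_width: 0.0426
```

```bash
python3 - <<'E'
from h import *
go([.4955,.4227,.049])
E
```

```text
clock 2.55 eef [0.5008 0.427  0.0838] psi 1.3474 tilt [ 0.0174  0.0185 -0.9997] j [0.704 0.596 0.244 1.194 0.003 0.928] F [ 0.2  -0.23 -0.56] w 0.0426
d tool [ 0.0346 -0.0061 -0.0047]
```

Emit:
arm_command:
  motion:
    - {"x":0,"y":-0.004,"z":-0.003,"roll":0,"fingers":0.5}
    - {"x":0,"y":-0.001,"z":-0.001,"roll":0,"fingers":0.5}

```text
clock: 2.72
eef_pos: [0.4969, 0.4232, 0.0867]
tool_rot: [0.087, 0.696, -0.071, 0.709]
ft_force: [1.0, 0.1, -0.0]
grip_width: 0.0427
```

```bash
python3 - <<'E'
from h import *
go([.4955,.4227,.049])
E
```

```text
clock 2.7167 eef [0.4969 0.4232 0.0867] psi 1.3463 tilt [ 0.02    0.0206 -0.9996] j [0.704 0.58  0.225 1.187 0.003 0.929] F [ 1.    0.13 -0.05] w 0.0427
d tool [ 0.0377 -0.0017 -0.0018]
```

Emit:
arm_command:
  motion:
    - {"x":0.01,"y":-0.001,"z":-0.001,"roll":0,"fingers":0.5}
    - {"x":0.01,"y":0,"z":-0.001,"roll":0,"fingers":0.5}
    - {"x":0.01,"y":0,"z":0,"roll":0,"fingers":0.5}
    - {"x":0.006,"y":0,"z":0,"roll":0,"fingers":0.5}
    - {"x":0,"y":0,"z":0,"roll":0,"fingers":0.5}

```text
clock: 3.13
eef_pos: [0.4968, 0.4246, 0.0519]
tool_rot: [0.089, 0.695, -0.07, 0.71]
ft_force: [-0.2, -0.0, -0.6]
grip_width: 0.0429
```

```bash
python3 - <<'E'
from h import *
go([.4955,.4227,.049]); c=snap('wrist','w4')
E
```

```text
clock 3.1333 eef [0.4968 0.4246 0.0519] psi 1.3461 tilt [ 0.0253  0.0251 -0.9994] j [0.706 0.602 0.168 1.101 0.003 0.931] F [-0.16 -0.04 -0.59] w 0.0429
d tool [ 0.0029 -0.0022 -0.0009]
```

View pics/w4.png

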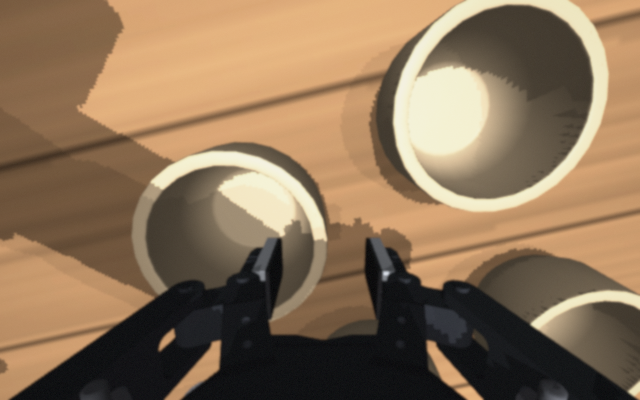

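The left finger (270,260) is inside the bowl and the right one (380,260) is outside. Closing.

Emit:
arm_command:
  motion:
    - {"x":0,"y":-0.002,"z":-0.001,"roll":0,"fingers":0.3}
    - {"x":0,"y":0,"z":0,"roll":0,"fingers":0.1}
    - {"x":0,"y":0,"z":0,"roll":0,"fingers":0}
    - {"x":0,"y":0,"z":0,"roll":0,"fingers":0}
    - {"x":0,"y":0,"z":0,"roll":0,"fingers":0}
    - {"x":0,"y":0,"z":0,"roll":0,"fingers":0}

```text
clock: 3.68
eef_pos: [0.4957, 0.4231, 0.0525]
tool_rot: [0.089, 0.695, -0.069, 0.711]
ft_force: [-0.5, -0.0, 0.2]
grip_width: -0.0001
```

```bash
python3 - <<'E'
from h import *
go([.4955,.4227,.049]); c=snap('wrist','w5')
E
```

```text
clock 3.6833 eef [0.4957 0.4231 0.0525] psi 1.3462 tilt [ 0.0257  0.0254 -0.9993] j [0.705 0.598 0.162 1.099 0.003 0.93 ] F [-0.5  -0.03  0.23] w -0.0001
d tool [ 0.0035 -0.0006 -0.0002]
```

View pics/w5.png

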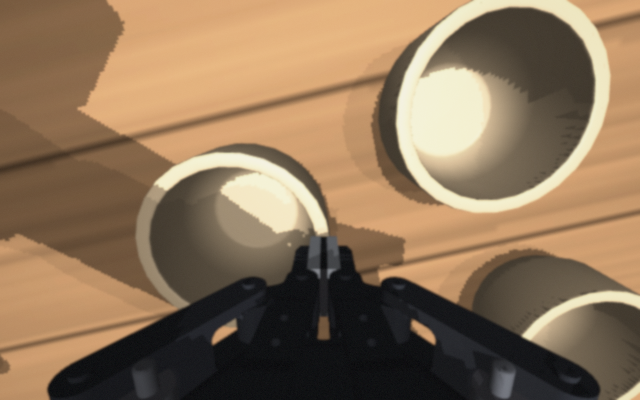

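The width reads 0, so nothing is held. I'll check geometry: where the TCP projects and where the bowl is now.

```bash
python3 - <<'E'
from h import *
o=get_obs(); T=Ro.from_quat(o['tool_rot']).as_matrix(); P=np.array(o['eef_pos'])
for f in['w4','w5']:
    c=load(f); print(f,'tcp px',proj(c,P),'grasp px',proj(c,P-T[:,0]*.019))
    C=ray(c,0,0)[0]; print('cam in tool',T.T@(C-P))
c=load('w5')
x0,y0,x1,y1=125,135,335,330; im=c['frame'].astype(int)[y0:y1,x0:x1]
m=(im[:,:,2]>im[:,:,0]*.66)&(im[:,:,0]>100)
q=max(cnts(m),key=len); h=cv2.convexHull(q.astype(np.float32))[:,0]; 
# upper half of hull only
pts=[k+[x0,y0] for k in h if k[1]<130]
print(circ([onz(c,*k,.075)[:2] for k in pts]),len(pts))
t=snap('top','t2');snap('side','s2')
E
```

```text
w4 tcp px [[322.13710831 229.40619683]] grasp px [[322.02859018 241.68244521]]
cam in tool [-0.17528101  0.00069803 -0.06912381]
w5 tcp px [[324.71741795 230.16989533]] grasp px [[324.90030849 242.48174111]]
cam in tool [-0.17585509 -0.00101527 -0.06993585]
(array([0.4821, 0.374 , 0.0527]), np.float64(0.004)) 35
```

View pics/s2.png

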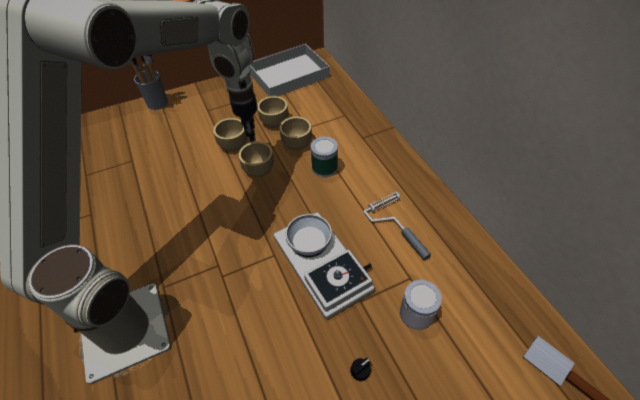

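View pics/t2.png

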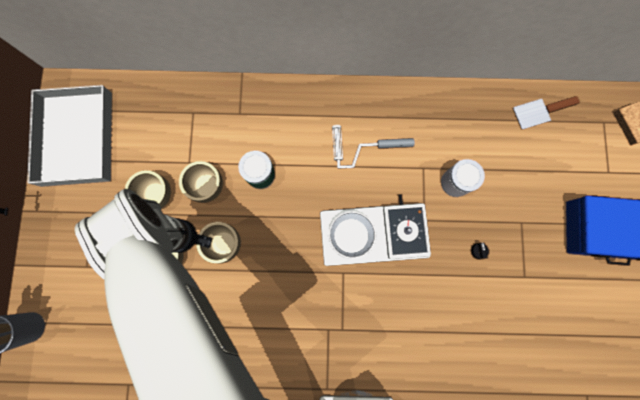

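```bash
python3 - <<'E'
from h import *
o=get_obs(); P=np.array(o['eef_pos'])
for f in['s2','t2']:
    c=load(f); im=c['frame'][:,:,::-1].copy()
    pts=[[.485+.054*np.cos(a),.374+.054*np.sin(a),.075] for a in np.linspace(0,6.28,40)]
    x0,y0=(215,75) if f=='s2' else (160,190)
    big=cv2.resize(im[y0:y0+110,x0:x0+110],None,fx=5,fy=5,interpolation=cv2.INTER_CUBIC)
    for p in proj(c,pts): cv2.circle(big,tuple(int(k) for k in (p-[x0,y0]+.5)*5),1,(0,0,255),-1)
    p=proj(c,P)[0]; cv2.circle(big,tuple(int(k) for k in (p-[x0,y0]+.5)*5),3,(0,255,0),-1); print(f,p)
    cv2.imwrite(f'pics/z{f}.png',big)
E
```

```text
s2 [253.559064   147.63024102]
t2 [200.45801594 238.38432913]
```

View pics/zs2.png

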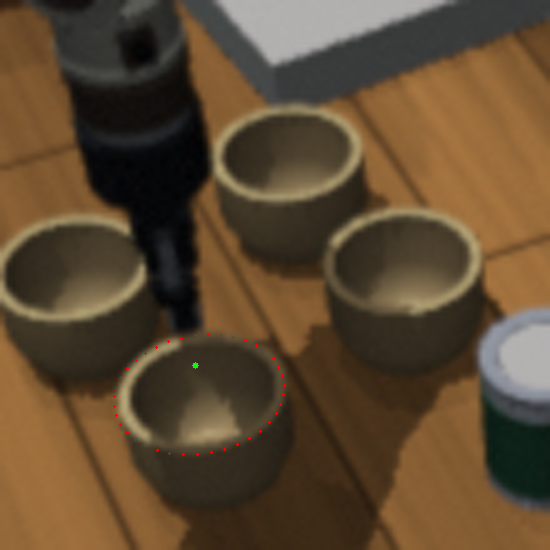

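View pics/zt2.png

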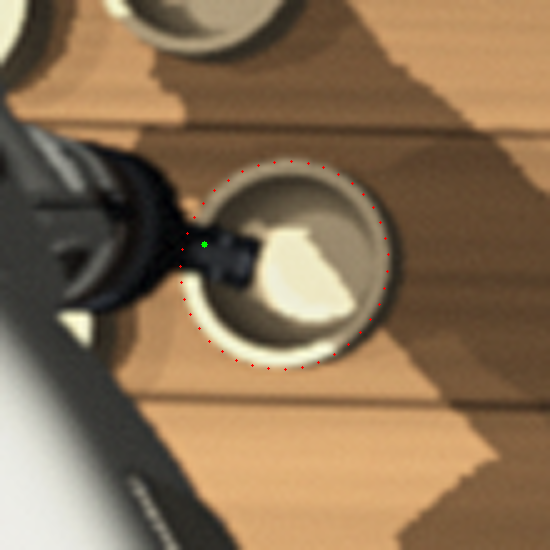

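The fingertips in both fixed views do not coincide with the reported TCP. I'll triangulate the tip.

```bash
python3 - <<'E'
from h import *
from scipy.optimize import least_squares
a=load('t2');b=load('s2')
def tri(pa,pb):
    f=lambda X:np.r_[proj(a,X)[0]-pa,proj(b,X)[0]-pb]
    r=least_squares(f,[.49,.42,.08]); return r.x.round(4),r.fun.round(2)
print(tri([209.5,242],[252,141])); print(tri([207,240],[252,141]))
print(proj(a,[.4957,.4231,.075]),proj(a,[.4957,.4231,.12]),proj(b,[.4957,.4231,.075]),proj(b,[.4957,.4231,.12]))
E
```

```text
(array([0.4844, 0.3779, 0.1241]), array([ 0.1 , -0.45, -0.57,  0.11]))
(array([0.4884, 0.3872, 0.1152]), array([-0.02,  0.07,  0.09, -0.02]))
[[197.83697743 237.82403418]] [[192.27119013 236.66105583]] [[252.51692331 142.60193084]] [[250.33984326 132.19809136]]
```

```bash
python3 - <<'E'
from h import *
for f in ['w4','w5']:
    im=load(f)['frame'][:,:,::-1]
    big=cv2.resize(im[190:350,220:420],None,fx=4,fy=4,interpolation=cv2.INTER_CUBIC)
    big=np.clip(big*1.8,0,255).astype(np.uint8)
    cv2.imwrite(f'pics/z{f}.png',big)
E
```

```text
(no output)
```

View pics/zw4.png

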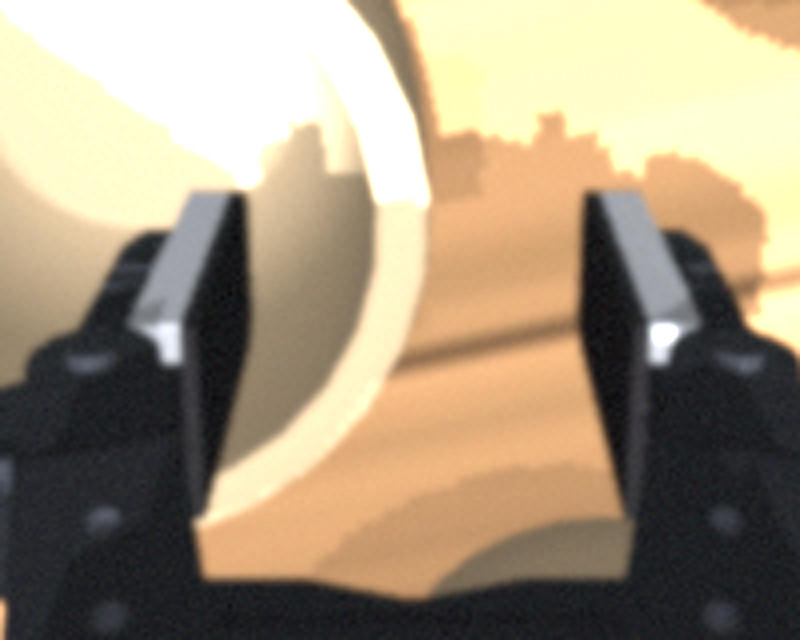

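View pics/zw5.png

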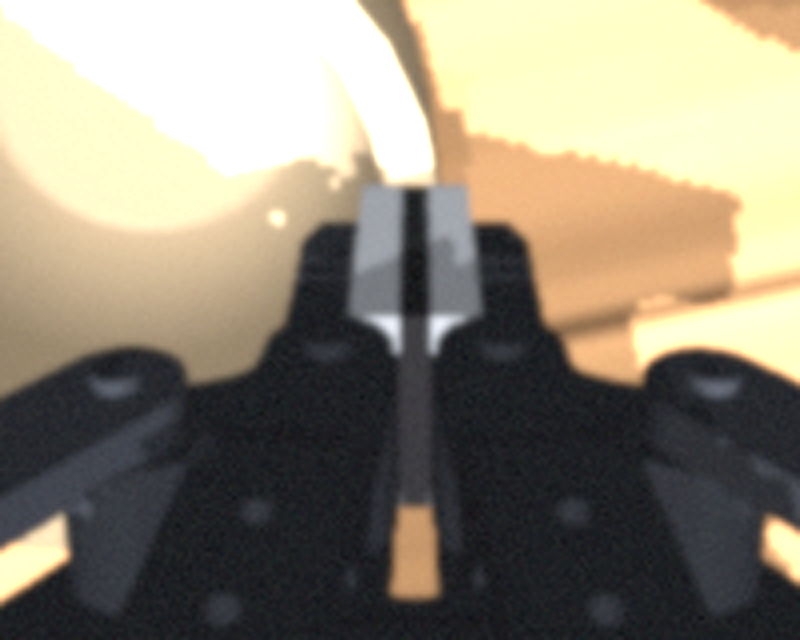

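```bash
python3 - <<'E'
from h import *
o=get_obs(); T=Ro.from_quat(o['tool_rot']).as_matrix(); P=np.array(o['eef_pos'])
c=load('w5'); print(c['intrinsics'][0])
for x in(-.04,-.02,0,.01):
  print(x,[proj(c,P+T@np.array([x,y,z]))[0].round(1).tolist() for y,z in((0,-.011),(0,0),(0,.011),(.008,-.011))])
go(None)
E
```

```text
[296.50746829   0.         323.2506886 ]
-0.04 [[325.0, 239.2], [324.9, 259.4], [324.9, 278.7], [341.1, 239.2]]
-0.02 [[324.7, 224.9], [324.7, 243.0], [324.7, 260.5], [339.0, 224.9]]
0 [[324.5, 213.6], [324.5, 230.0], [324.5, 245.9], [337.3, 213.6]]
0.01 [[324.5, 208.7], [324.5, 224.4], [324.4, 239.7], [336.6, 208.7]]
clock 3.8333 eef [0.4957 0.4231 0.0524] psi 1.3462 tilt [ 0.0255  0.0253 -0.9994] j [0.705 0.598 0.162 1.099 0.003 0.93 ] F [0.52 0.64 0.55] w 0.0002
```

The pads visibly end about 30 mm short of the reported TCP. In the wrist view the pad face ends at row 236, where row 213 is expected, and the side view shows the tip just above the rim. So the fingers closed above the rim. I'll reopen, go about 30 mm deeper watching the force, and close again.

Emit:
arm_command:
  motion:
    - {"x":0,"y":0,"z":0,"roll":0,"fingers":0.5}
    - {"x":0,"y":0,"z":0,"roll":0,"fingers":0.5}
    - {"x":0,"y":0,"z":0,"roll":0,"fingers":0.5}
    - {"x":0,"y":0,"z":0,"roll":0,"fingers":0.5}
    - {"x":0,"y":0,"z":0,"roll":0,"fingers":0.5}
    - {"x":0.006,"y":0,"z":0,"roll":0,"fingers":0.5}
    - {"x":0.006,"y":-0.001,"z":0,"roll":0,"fingers":0.5}
    - {"x":0.003,"y":0,"z":0,"roll":0,"fingers":0.5}
    - {"x":0,"y":0,"z":0,"roll":0,"fingers":0.5}

```text
clock: 4.58
eef_pos: [0.4959, 0.4225, 0.0359]
tool_rot: [0.089, 0.694, -0.069, 0.711]
ft_force: [0.7, 0.7, -0.2]
grip_width: 0.0427
```

```bash
python3 - <<'E'
from h import *
go([.4955,.4227,.017]); c=snap('wrist','w6'); s=snap('side','s6')
def z(c,f,x0,y0,w,h,k): cv2.imwrite(f'pics/{f}.png',np.clip(cv2.resize(c['frame'][y0:y0+h,x0:x0+w,::-1],None,fx=k,fy=k,interpolation=cv2.INTER_CUBIC)*1.5,0,255).astype(np.uint8))
z(c,'zw6',220,190,200,160,3); z(s,'zs6',215,75,90,110,5)
E
```

```text
clock 4.5833 eef [0.4959 0.4225 0.0359] psi 1.3463 tilt [ 0.0258  0.0256 -0.9993] j [0.704 0.612 0.14  1.063 0.003 0.929] F [ 0.69  0.74 -0.17] w 0.0427
d tool [ 0.0189 -0.0005 -0.0008]
```

View pics/zw6.png

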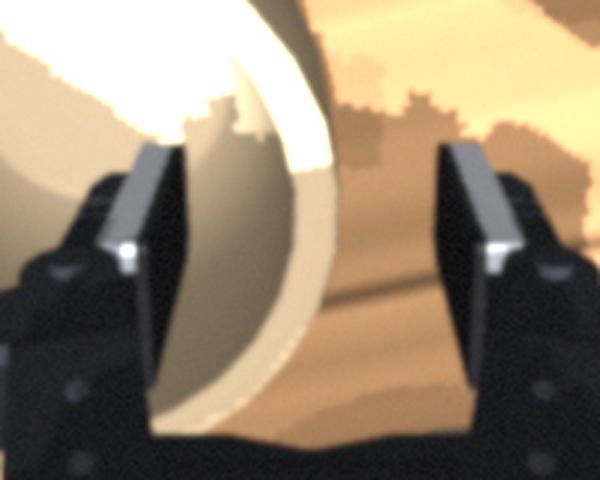

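View pics/zs6.png

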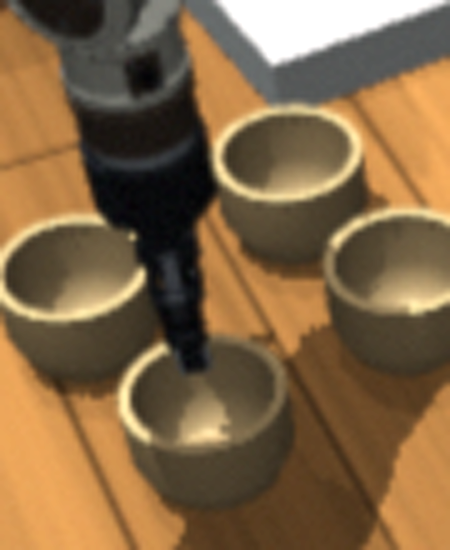

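```bash
python3 - <<'E'
from h import *
c=load('s6')
for z in(.05,.055,.06,.065,.07,.075): print(z,proj(c,[.491,.399,z])[0].round(1))
E
```

```text
0.05 [254.8 153.2]
0.055 [254.5 152.1]
0.06 [254.3 151. ]
0.065 [254.1 149.9]
0.07 [253.8 148.8]
0.075 [253.6 147.7]
```

Emit:
arm_command:
  motion:
    - {"x":0.006,"y":0,"z":-0.001,"roll":0,"fingers":0.5}
    - {"x":0.005,"y":0,"z":0,"roll":0,"fingers":0.5}
    - {"x":0.002,"y":0,"z":0,"roll":0,"fingers":0.5}
    - {"x":0,"y":0,"z":0,"roll":0,"fingers":0.2}
    - {"x":0,"y":0,"z":0,"roll":0,"fingers":0}
    - {"x":0,"y":0,"z":0,"roll":0,"fingers":0}
    - {"x":0,"y":0,"z":0,"roll":0,"fingers":0}
    - {"x":0,"y":0,"z":0,"roll":0,"fingers":0}

```text
clock: 5.35
eef_pos: [0.4961, 0.4224, 0.023]
tool_rot: [0.089, 0.694, -0.07, 0.711]
ft_force: [-0.6, -1.4, 1.8]
grip_width: 0.0064
```

```bash
python3 - <<'E'
from h import *
go([.4955,.4227,.022]); c=snap('wrist','w7')
cv2.imwrite('pics/zw7.png',np.clip(cv2.resize(c['frame'][150:350,120:420,::-1],None,fx=2.5,fy=2.5,interpolation=cv2.INTER_CUBIC)*1.4,0,255).astype(np.uint8))
E
```

```text
clock 5.35 eef [0.4961 0.4224 0.023 ] psi 1.3459 tilt [ 0.028   0.0239 -0.9993] j [0.705 0.623 0.124 1.035 0.    0.93 ] F [-0.6  -1.38  1.77] w 0.0064
d tool [ 0.001   0.0001 -0.0007]
```

View pics/zw7.png

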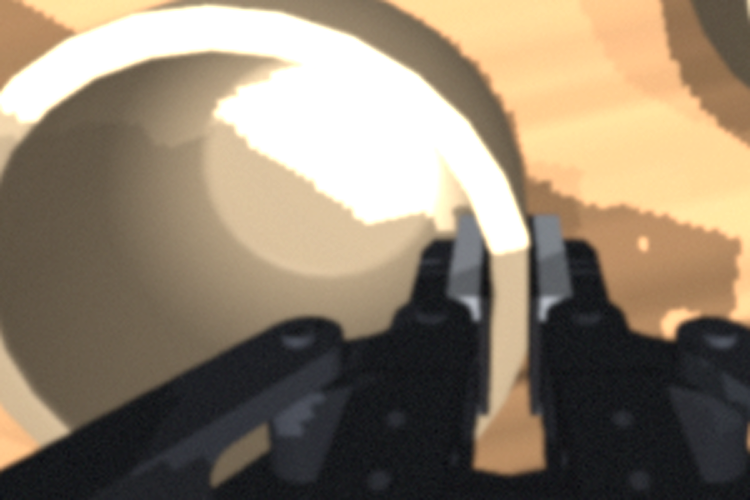

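The bowl wall is between the pads (width 6.4 mm). Lifting slowly first.

Emit:
arm_command:
  motion:
    - {"x":-0.004,"y":0,"z":0,"roll":0,"fingers":0}
    - {"x":-0.01,"y":0,"z":0,"roll":0,"fingers":0}
    - {"x":-0.015,"y":0,"z":0,"roll":0,"fingers":0}
    - {"x":-0.015,"y":0,"z":0,"roll":0,"fingers":0}
    - {"x":-0.015,"y":0,"z":0,"roll":0,"fingers":0}
    - {"x":-0.015,"y":0,"z":0,"roll":0,"fingers":0}
    - {"x":-0.015,"y":0,"z":0,"roll":0,"fingers":0}
    - {"x":-0.01,"y":0,"z":0,"roll":0,"fingers":0}
    - {"x":-0.006,"y":0,"z":0,"roll":0,"fingers":0}
    - {"x":0,"y":0,"z":0,"roll":0,"fingers":0}

```text
clock: 6.23
eef_pos: [0.489, 0.4203, 0.1307]
tool_rot: [0.088, 0.698, -0.07, 0.708]
ft_force: [0.5, 0.1, -1.7]
grip_width: 0.0065
```

```bash
python3 - <<'E'
from h import *
go([.5275,.071,.17]); c=snap('side','s8')
cv2.imwrite('pics/zs8.png',cv2.resize(c['frame'][40:200,180:340,::-1],None,fx=4,fy=4,interpolation=cv2.INTER_CUBIC))
E
```

```text
clock 6.2333 eef [0.489  0.4203 0.1307] psi 1.3472 tilt [ 0.0168  0.0244 -0.9996] j [0.706 0.538 0.27  1.275 0.008 0.93 ] F [ 0.47  0.06 -1.75] w 0.0065
d tool [-0.0471 -0.3309  0.1156]
```

View pics/zs8.png

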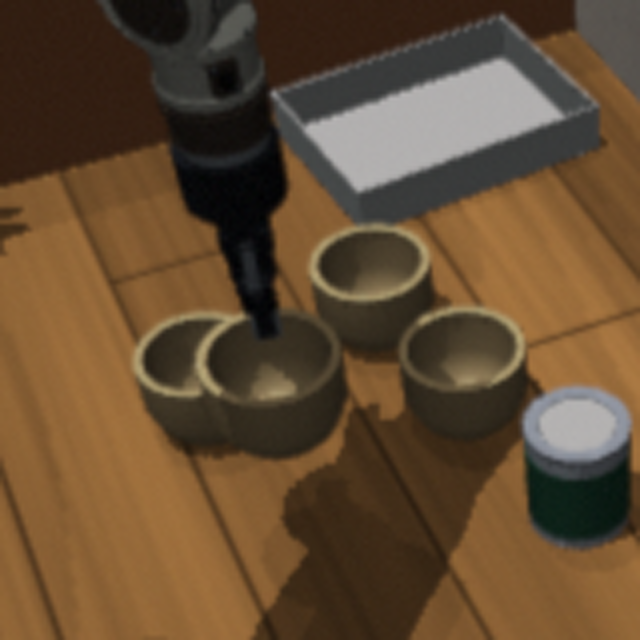

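The bowl is lifted and level, with its base at about 0.108. Moving over to the well.

Emit:
arm_command:
  motion:
    - {"x":0,"y":-0.006,"z":0.002,"roll":0,"fingers":0}
    - {"x":0,"y":-0.012,"z":0.004,"roll":0,"fingers":0}
    - {"x":0,"y":-0.018,"z":0.007,"roll":0,"fingers":0}
    - {"x":0,"y":-0.02,"z":0.007,"roll":0,"fingers":0}
    - {"x":0,"y":-0.02,"z":0.007,"roll":0,"fingers":0}
    - {"x":0,"y":-0.02,"z":0.007,"roll":0,"fingers":0}
    - {"x":0,"y":-0.02,"z":0.007,"roll":0,"fingers":0}
    - {"x":0,"y":-0.02,"z":0.007,"roll":0,"fingers":0}
    - {"x":0,"y":-0.02,"z":0.007,"roll":0,"fingers":0}
    - {"x":0,"y":-0.02,"z":0.007,"roll":0,"fingers":0}
    - {"x":0,"y":-0.02,"z":0.007,"roll":0,"fingers":0}
    - {"x":0,"y":-0.02,"z":0.007,"roll":0,"fingers":0}
    - {"x":0,"y":-0.02,"z":0.007,"roll":0,"fingers":0}
    - {"x":0,"y":-0.02,"z":0.007,"roll":0,"fingers":0}
    - {"x":0,"y":-0.015,"z":0.006,"roll":0,"fingers":0}
    - {"x":0,"y":-0.008,"z":0.004,"roll":0,"fingers":0}
    - {"x":0,"y":-0.004,"z":0,"roll":0,"fingers":0}
    - {"x":0,"y":0,"z":0,"roll":0,"fingers":0}

```text
clock: 7.78
eef_pos: [0.507, 0.087, 0.1055]
tool_rot: [0.083, 0.709, -0.08, 0.696]
ft_force: [-0.7, 0.5, -3.6]
grip_width: 0.0068
```

```bash
python3 - <<'E'
from h import *
go([.527,.070,.13])
E
```

```text
clock 7.7833 eef [0.507  0.087  0.1055] psi 1.3394 tilt [-0.0179  0.0059 -0.9998] j [ 0.164  0.342 -0.105  1.14   0.009  0.396] F [-0.68  0.53 -3.63] w 0.0068
d tool [-0.025  -0.0119  0.0229]
```

Emit:
arm_command:
  motion:
    - {"x":-0.01,"y":0,"z":0.004,"roll":0,"fingers":0}
    - {"x":-0.008,"y":-0.004,"z":0.007,"roll":0,"fingers":0}
    - {"x":-0.004,"y":-0.004,"z":0.006,"roll":0,"fingers":0}
    - {"x":0,"y":-0.002,"z":0.002,"roll":0,"fingers":0}
    - {"x":0,"y":0,"z":0,"roll":0,"fingers":0}
    - {"x":0,"y":0,"z":0,"roll":0,"fingers":0}

```text
clock: 8.28
eef_pos: [0.5234, 0.0739, 0.1268]
tool_rot: [0.082, 0.71, -0.079, 0.695]
ft_force: [-1.1, -0.4, -3.5]
grip_width: 0.0064
```

```bash
python3 - <<'E'
from h import *
go([.527,.070,.12]); 
for n in('top','side','wrist'):
    c=snap(n,n[0]+'9')
c=load('t9'); cv2.imwrite('pics/zt9.png',cv2.resize(c['frame'][190:280,305:445,::-1],None,fx=5,fy=5,interpolation=cv2.INTER_CUBIC))
c=load('s9'); cv2.imwrite('pics/zs9.png',cv2.resize(c['frame'][150:300,250:400,::-1],None,fx=4,fy=4,interpolation=cv2.INTER_CUBIC))
E
```

```text
clock 8.2833 eef [0.5234 0.0739 0.1268] psi 1.3427 tilt [-0.0204  0.0073 -0.9998] j [ 0.134  0.354 -0.029  1.208  0.01   0.362] F [-1.05 -0.45 -3.48] w 0.0064
d tool [ 0.0067 -0.003   0.0045]
```

View pics/zt9.png

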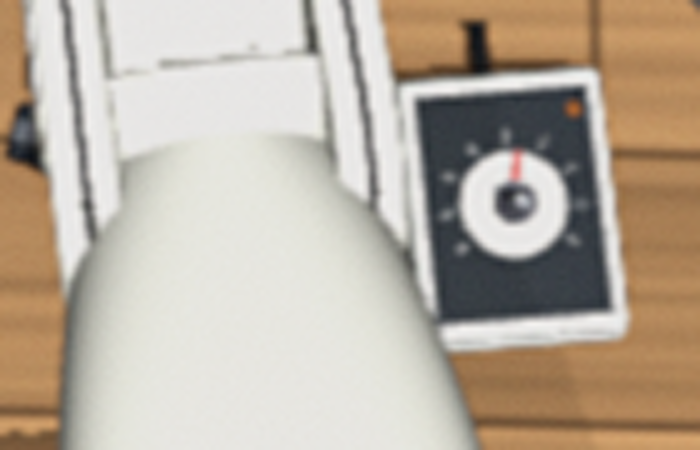

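View pics/zs9.png

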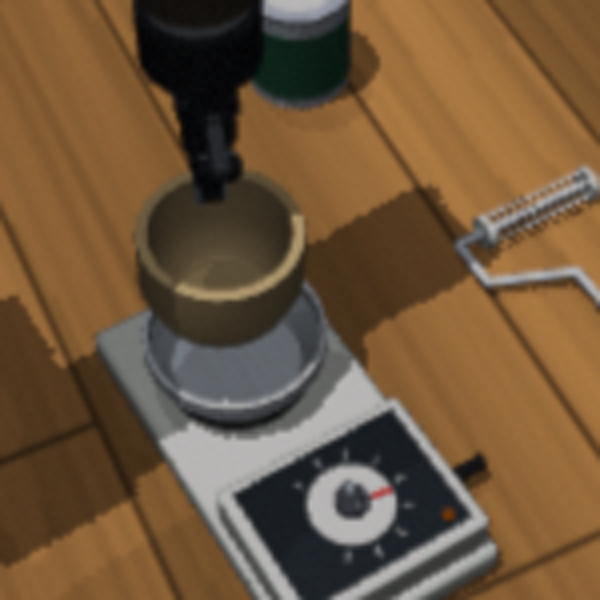

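View pics/w9.png

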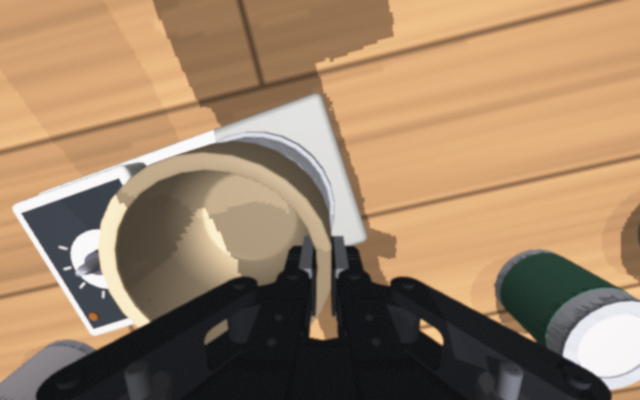

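```bash
python3 - <<'E'
from h import *
c=load('w9')
pts=[(99,240),(106,205),(126,175),(160,157),(200,152),(240,160),(280,182),(310,212),(328,245)]
for z in(.175,.179,.183): print(circ([onz(c,*p,z)[:2] for p in pts]))
s=load('s9'); print(onz(s,304.9,208.6,.179)); print(onz(s,250+220/4,150+233/4,.179))
# well interior centre estimate in side at floor, and rim outline
print('well floor edges side proj', proj(s,[.516,.0215,.035]), proj(s,[.516,.0215,.075]))
w=ray(c,0,0)
E
```

```text
(array([0.5115, 0.0213, 0.0546]), np.float64(0.001))
(array([0.5098, 0.0234, 0.0529]), np.float64(0.001))
(array([0.5082, 0.0254, 0.0512]), np.float64(0.0009))
[0.51242319 0.02344076 0.179     ]
[0.51309619 0.0243438  0.179     ]
well floor edges side proj [[309.14437583 240.12956396]] [[308.46746721 232.02488674]]
```

```bash
python3 - <<'E'
from h import *
c=load('top0'); s=load('side0')
pts=[(122,240),(388,240),(255,373),(160,335),(345,335)]
print(circ([onz(c,310+(u+.5)/6-.5,195+(v+.5)/6-.5,.075)[:2] for u,v in pts]))
im=c['frame'][:,:,::-1]; big=cv2.resize(im[195:275,310:440],None,fx=6,fy=6,interpolation=cv2.INTER_CUBIC)
a=np.linspace(0,6.28,60)
def dr(big,c,x0,y0,k,ctr,r,z,col):
    for p in proj(c,[[ctr[0]+r*np.cos(t),ctr[1]+r*np.sin(t),z] for t in a]): cv2.circle(big,tuple(int(q) for q in (p-[x0,y0]+.5)*k),1,col,-1)
W=(.516,.0215)
dr(big,c,310,195,6,W,.0625,.075,(0,0,255)); dr(big,c,310,195,6,W,.0442,.035,(0,200,0)); dr(big,c,310,195,6,(.529,-.126),.028,.064,(255,0,0))
cv2.imwrite('pics/oa.png',big)
big=cv2.resize(s['frame'][205:320,265:380,::-1],None,fx=5,fy=5,interpolation=cv2.INTER_CUBIC)
dr(big,s,265,205,5,W,.0625,.075,(0,0,255)); dr(big,s,265,205,5,W,.0442,.035,(0,200,0)); dr(big,s,265,205,5,(.529,-.126),.028,.064,(255,0,0))
cv2.imwrite('pics/os.png',big)
E
```

```text
(array([0.5145, 0.0214, 0.058 ]), np.float64(0.0006))
```

View pics/oa.png

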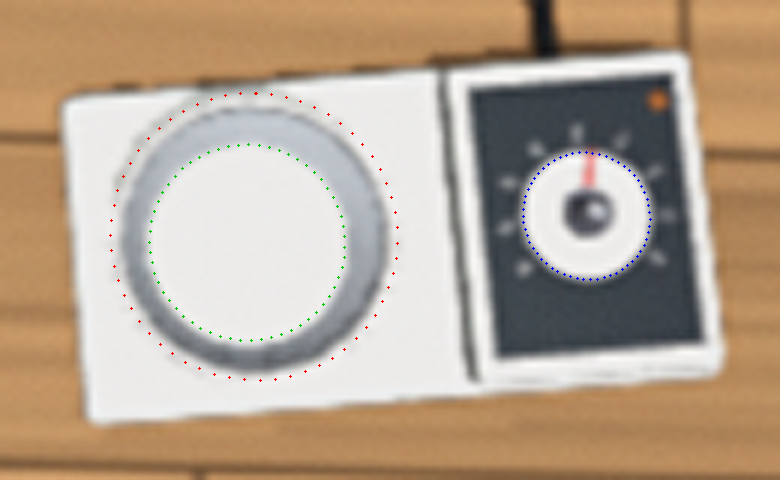

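View pics/os.png

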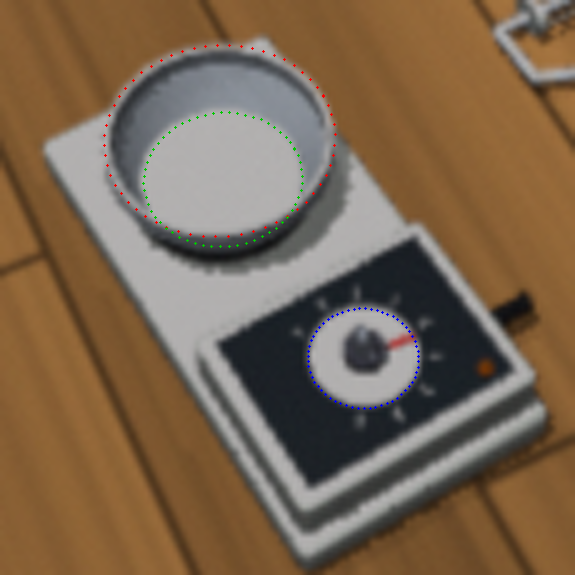

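Overlays match in both views: well ≈ (0.515, 0.0215), shaft ≈ (0.529, −0.126). A small correction, then a slow descent.

Emit:
arm_command:
  motion:
    - {"x":0,"y":0,"z":0.003,"roll":0,"fingers":0}
    - {"x":0.006,"y":-0.001,"z":0,"roll":0,"fingers":0}
    - {"x":0.006,"y":0,"z":0,"roll":0,"fingers":0}
    - {"x":0.006,"y":0,"z":0,"roll":0,"fingers":0}
    - {"x":0.004,"y":0,"z":0,"roll":0,"fingers":0}
    - {"x":0,"y":0,"z":0,"roll":0,"fingers":0}

```text
clock: 8.93
eef_pos: [0.5237, 0.0728, 0.1009]
tool_rot: [0.081, 0.711, -0.078, 0.694]
ft_force: [-0.8, 0.0, -3.2]
grip_width: 0.0064
```

```bash
python3 - <<'E'
from h import *
go([.527,.0725,.058])
E
```

```text
clock 8.9333 eef [0.5237 0.0728 0.1009] psi 1.3442 tilt [-0.0241  0.0069 -0.9997] j [ 0.132  0.377 -0.066  1.151  0.01   0.358] F [-0.83  0.03 -3.2 ] w 0.0064
d tool [0.0428 0.0004 0.0044]
```

Emit:
arm_command:
  motion:
    - {"x":0,"y":0,"z":0.004,"roll":0,"fingers":0}
    - {"x":0.005,"y":0,"z":0.001,"roll":0,"fingers":0}
    - {"x":0.006,"y":0,"z":0,"roll":0,"fingers":0}
    - {"x":0.006,"y":0,"z":0,"roll":0,"fingers":0}
    - {"x":0.003,"y":0,"z":0,"roll":0,"fingers":0}
    - {"x":0,"y":0,"z":0,"roll":0,"fingers":0}

```text
clock: 9.43
eef_pos: [0.5284, 0.0716, 0.078]
tool_rot: [0.081, 0.711, -0.079, 0.694]
ft_force: [-0.0, -0.3, -3.1]
grip_width: 0.0064
```

```bash
python3 - <<'E'
from h import *
go([.527,.0725,.058]); c=snap('wrist','w10'); s=snap('side','s10')
cv2.imwrite('pics/zs10.png',cv2.resize(s['frame'][150:300,250:400,::-1],None,fx=4,fy=4,interpolation=cv2.INTER_CUBIC))
E
```

```text
clock 9.4333 eef [0.5284 0.0716 0.078 ] psi 1.3441 tilt [-0.0248  0.0069 -0.9997] j [ 0.128  0.406 -0.086  1.102  0.01   0.355] F [-0.   -0.28 -3.12] w 0.0064
d tool [ 0.0201  0.0005 -0.0011]
```

View pics/zs10.png

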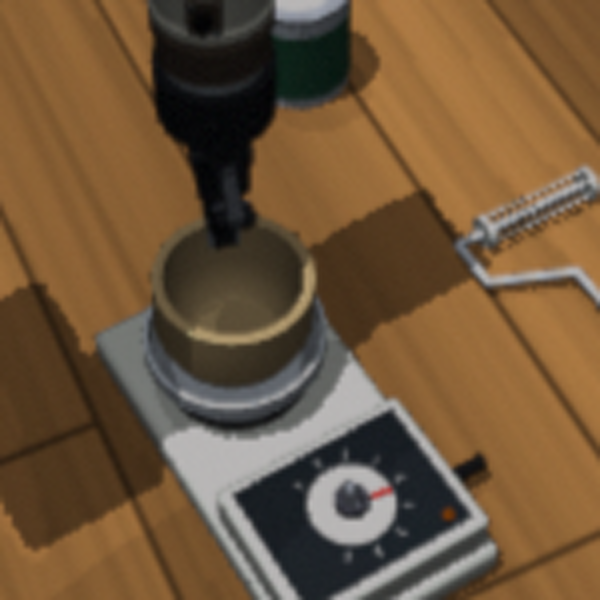

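View pics/w10.png

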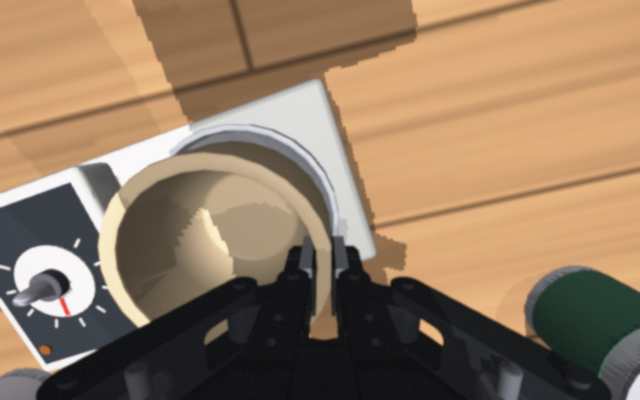

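The bowl is inside the well and centred. Going down to contact.

Emit:
arm_command:
  motion:
    - {"x":0.004,"y":0,"z":-0.001,"roll":0,"fingers":0}
    - {"x":0.004,"y":0,"z":0,"roll":0,"fingers":0}
    - {"x":0.004,"y":0,"z":0,"roll":0,"fingers":0}
    - {"x":0,"y":0,"z":0,"roll":0,"fingers":0}

```text
clock: 9.87
eef_pos: [0.5281, 0.0721, 0.0666]
tool_rot: [0.082, 0.71, -0.078, 0.695]
ft_force: [-1.0, -0.1, -2.8]
grip_width: 0.0065
```

```bash
python3 - <<'E'
from h import *
go([.527,.0725,.058])
E
```

```text
clock 9.8667 eef [0.5281 0.0721 0.0666] psi 1.3441 tilt [-0.0219  0.007  -0.9997] j [ 0.13   0.414 -0.106  1.071  0.01   0.356] F [-0.97 -0.11 -2.84] w 0.0065
d tool [ 0.0086  0.0001 -0.001 ]
```

Emit:
arm_command:
  motion:
    - {"x":0.003,"y":0,"z":0,"roll":0,"fingers":0}
    - {"x":0.003,"y":0,"z":0,"roll":0,"fingers":0}
    - {"x":0,"y":0,"z":0,"roll":0,"fingers":0}

```text
clock: 10.12
eef_pos: [0.5279, 0.0714, 0.0604]
tool_rot: [0.081, 0.71, -0.079, 0.695]
ft_force: [-0.2, -0.1, -3.1]
grip_width: 0.0066
```

```bash
python3 - <<'E'
from h import *
go([.527,.0725,.058])
E
```

```text
clock 10.1167 eef [0.5279 0.0714 0.0604] psi 1.3436 tilt [-0.0217  0.0055 -0.9998] j [ 0.129  0.42  -0.115  1.056  0.008  0.356] F [-0.25 -0.11 -3.15] w 0.0066
d tool [ 0.0025  0.0009 -0.0011]
```

Emit:
arm_command:
  motion:
    - {"x":0.002,"y":0,"z":0,"roll":0,"fingers":0}
    - {"x":0.001,"y":0,"z":0,"roll":0,"fingers":0}
    - {"x":0,"y":0,"z":0,"roll":0,"fingers":0}

```text
clock: 10.37
eef_pos: [0.5281, 0.0715, 0.0583]
tool_rot: [0.081, 0.71, -0.079, 0.695]
ft_force: [-0.8, -2.0, -3.0]
grip_width: 0.007
```

```bash
python3 - <<'E'
from h import *
go([.527,.0725,.058])
E
```

```text
clock 10.3667 eef [0.5281 0.0715 0.0583] psi 1.3437 tilt [-0.0207  0.0057 -0.9998] j [ 0.129  0.422 -0.119  1.05   0.008  0.356] F [-0.84 -1.99 -2.96] w 0.007
d tool [ 0.0003  0.0007 -0.0013]
```

Emit:
arm_command:
  motion:
    - {"x":0.002,"y":0,"z":0,"roll":0,"fingers":0}
    - {"x":0.001,"y":0,"z":0,"roll":0,"fingers":0}
    - {"x":0,"y":0,"z":0,"roll":0,"fingers":0}

```text
clock: 10.62
eef_pos: [0.528, 0.0715, 0.0583]
tool_rot: [0.081, 0.709, -0.079, 0.696]
ft_force: [-1.2, -0.9, -3.8]
grip_width: 0.0065
```

```bash
python3 - <<'E'
from h import *
go([.527,.0725,.058]); s=snap('side','s11')
cv2.imwrite('pics/zs11.png',cv2.resize(s['frame'][180:280,260:360,::-1],None,fx=6,fy=6,interpolation=cv2.INTER_CUBIC))
E
```

```text
clock 10.6167 eef [0.528  0.0715 0.0583] psi 1.3437 tilt [-0.0189  0.0053 -0.9998] j [ 0.13   0.42  -0.121  1.048  0.008  0.357] F [-1.22 -0.94 -3.81] w 0.0065
d tool [ 0.0003  0.0007 -0.0012]
```

View pics/zs11.png

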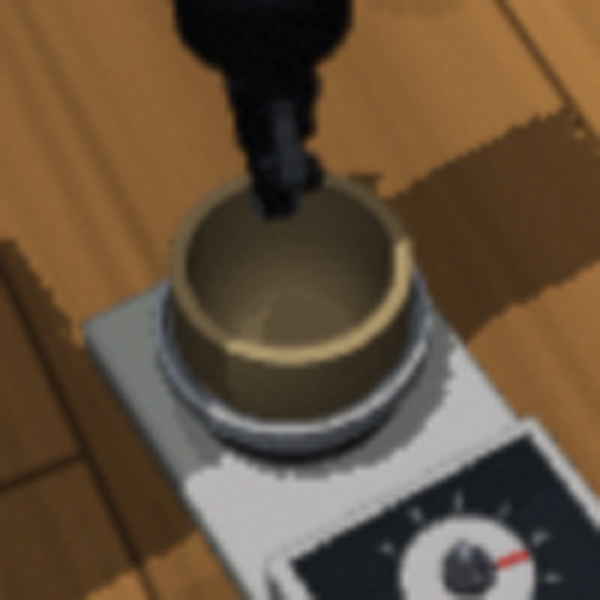

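Emit:
arm_command:
  motion:
    - {"x":0.003,"y":0,"z":0,"roll":0,"fingers":0}
    - {"x":0.002,"y":0,"z":0,"roll":0,"fingers":0}

```text
clock: 10.83
eef_pos: [0.5283, 0.072, 0.0577]
tool_rot: [0.082, 0.709, -0.078, 0.696]
ft_force: [-7.3, -1.5, 11.8]
grip_width: 0.0064
```

```bash
python3 - <<'E'
from h import *
go([.527,.0725,.058])
E
```

```text
clock 10.8333 eef [0.5283 0.072  0.0577] psi 1.3436 tilt [-0.0165  0.0066 -0.9998] j [ 0.13   0.419 -0.124  1.043  0.009  0.357] F [-7.35 -1.49 11.76] w 0.0064
d tool [-0.0003  0.0002 -0.0014]
```

Contact at 12 N with the base at the expected height, so it's seated. Releasing, with a slight relief upward.

Emit:
arm_command:
  motion:
    - {"x":-0.001,"y":0,"z":0,"roll":0,"fingers":0}
    - {"x":0,"y":0,"z":0,"roll":0,"fingers":0.1}
    - {"x":0,"y":0,"z":0,"roll":0,"fingers":0.2}
    - {"x":0,"y":0,"z":0,"roll":0,"fingers":0.3}
    - {"x":0,"y":0,"z":0,"roll":0,"fingers":0.35}
    - {"x":0,"y":0,"z":0,"roll":0,"fingers":0.35}

```text
clock: 11.33
eef_pos: [0.5303, 0.0724, 0.0589]
tool_rot: [0.082, 0.707, -0.078, 0.698]
ft_force: [-0.2, -1.0, -0.0]
grip_width: 0.0294
```

```bash
python3 - <<'E'
from h import *
go(None); c=snap('wrist','w12')
E
```

```text
clock 11.3333 eef [0.5303 0.0724 0.0589] psi 1.3437 tilt [-0.0126  0.0075 -0.9999] j [ 0.13   0.419 -0.122  1.042  0.009  0.357] F [-0.18 -1.05 -0.02] w 0.0294
```

View pics/w12.png

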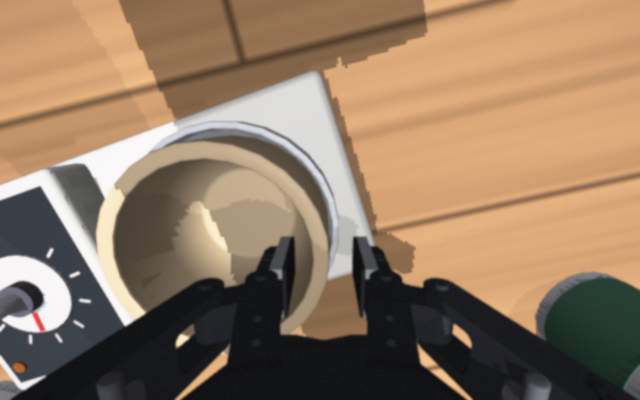

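Released, with both pads clear of the wall. Rising straight up.

Emit:
arm_command:
  motion:
    - {"x":-0.006,"y":0,"z":0,"roll":0,"fingers":0.35}
    - {"x":-0.012,"y":0,"z":0,"roll":0,"fingers":0.35}
    - {"x":-0.018,"y":0,"z":0,"roll":0,"fingers":0.35}
    - {"x":-0.02,"y":0,"z":0,"roll":0,"fingers":0.35}
    - {"x":-0.02,"y":0,"z":0,"roll":0,"fingers":0.35}
    - {"x":-0.02,"y":0,"z":0,"roll":0,"fingers":0.35}
    - {"x":-0.01,"y":0,"z":0,"roll":0,"fingers":0.35}
    - {"x":0,"y":0,"z":0,"roll":0,"fingers":0.35}

```text
clock: 12.05
eef_pos: [0.5314, 0.0724, 0.1706]
tool_rot: [0.082, 0.708, -0.077, 0.697]
ft_force: [-0.6, 0.6, -0.9]
grip_width: 0.0298
```

```bash
python3 - <<'E'
from h import *
go([.484,-.337,.17]); s=snap('side','s13'); c=snap('wrist','w13')
cv2.imwrite('pics/zs13.png',cv2.resize(s['frame'][180:320,250:390,::-1],None,fx=4,fy=4,interpolation=cv2.INTER_CUBIC))
E
```

```text
clock 12.05 eef [0.5314 0.0724 0.1706] psi 1.3447 tilt [-0.0145  0.0086 -0.9999] j [0.129 0.337 0.064 1.312 0.01  0.355] F [-0.62  0.6  -0.9 ] w 0.0298
d tool [-0.0023 -0.4096  0.0455]
```

View pics/zs13.png

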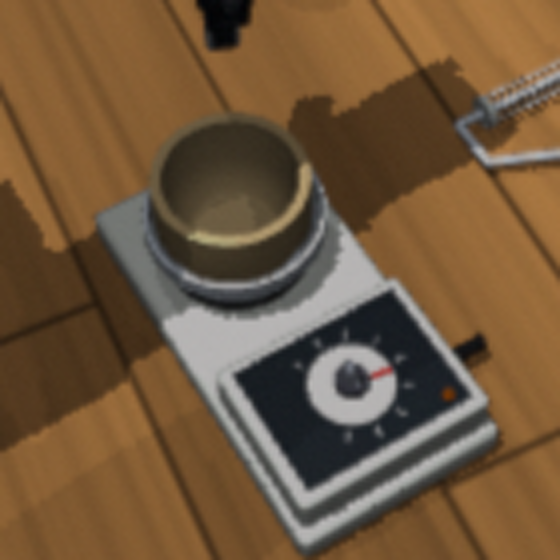

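View pics/w13.png

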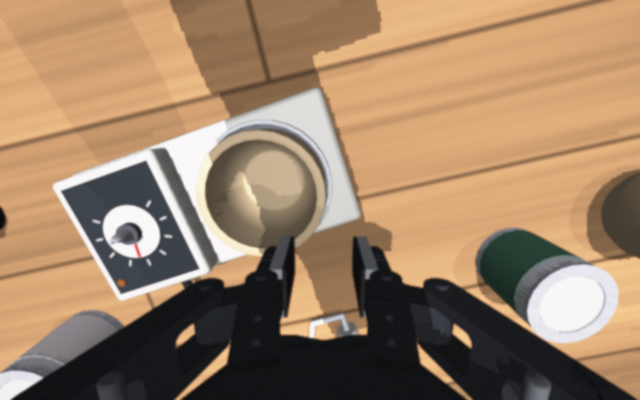

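The bowl stands in the well, looking level. I'll check its centre, and read the dial direction from this view.

```bash
python3 - <<'E'
from h import *
c=load('w13'); im=c['frame'].astype(int)
x0,y0,x1,y1=190,120,335,260; b=im[y0:y1,x0:x1]
# bowl rim picks through colour: beige
m=(b[:,:,0]-b[:,:,2]>25)&(b[:,:,0]-b[:,:,2]<75)&(b[:,:,0]>150)&(b[:,:,1]>b[:,:,0]*.84)
q=max(cnts(m),key=len); h=cv2.convexHull(q.astype(np.float32))[:,0]; h=np.array([k for k in h if k[1]<110 ])
for z in(.105,.110,.115): print('bowl',circ([onz(c,*(k+[x0,y0]),z)[:2] for k in h]),len(h))
x0,y0,x1,y1=95,195,170,270; d=im[y0:y1,x0:x1]
m=(d.min(2)>140)&(d.max(2)-d.min(2)<40)
q=max(cnts(m),key=lambda k:cv2.contourArea(k.astype(np.float32))); h=cv2.convexHull(q.astype(np.float32)).astype(int);mm=np.zeros(m.shape,np.uint8); cv2.fillPoly(mm,[h],1); q=max(cnts(mm),key=len)
r=circ([onz(c,*(k+[x0,y0]),.064)[:2] for k in q]); print('disc',r)
rd=(d[:,:,0]>d[:,:,1]+50)&(d[:,:,0]>d[:,:,2]+50)&(abs(d[:,:,1]-d[:,:,2])<30)
n,l,st,ce=cv2.connectedComponentsWithStats(rd.astype(np.uint8)); i=1+np.argmax(st[1:,4]); ys,xs=np.nonzero(l==i)
P=np.array([onz(c,x+x0,y+y0,.064)[:2] for x,y in zip(xs,ys)]); print(len(P),P.mean(0),P.min(0),P.max(0))
print('dir from centre',np.arctan2(*(P.mean(0)-r[0][:2])[::-1]),'line',cv2.fitLine(P.astype(np.float32),cv2.DIST_L2,0,.01,.01).ravel())
big=cv2.resize(c['frame'][140:310,40:225,::-1],None,fx=4,fy=4,interpolation=cv2.INTER_CUBIC); cv2.imwrite('pics/d13.png',big)
E
```

```text
bowl (array([0.5134, 0.0221, 0.054 ]), np.float64(0.0001)) 32
bowl (array([0.5124, 0.0234, 0.0529]), np.float64(0.0001)) 32
bowl (array([0.5114, 0.0247, 0.0517]), np.float64(0.0001)) 32
disc (array([ 0.5277, -0.1265,  0.0284]), np.float64(0.0003))
46 [ 0.54782024 -0.12837376] [ 0.54098453 -0.13027097] [ 0.55493416 -0.12630299]
dir from centre -0.09286023162358711 line [ 0.99802864 -0.06275979  0.5478202  -0.12837376]
```

View pics/d13.png

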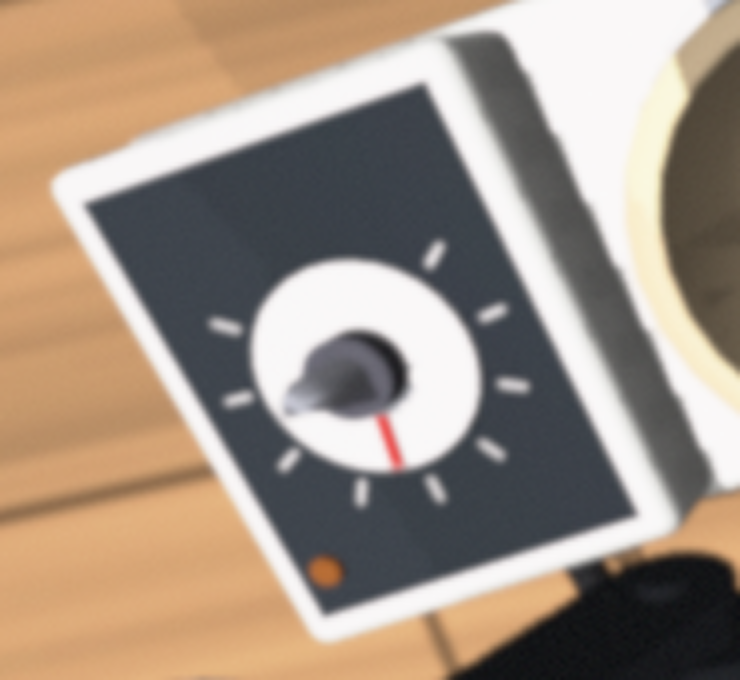

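The bowl is centred at (0.513, 0.023). The dial's flat direction is about −0.08 rad in world, with the shaft at (0.528, −0.1265). Going to the knob.

Emit:
arm_command:
  motion:
    - {"x":-0.002,"y":-0.012,"z":0.002,"roll":0,"fingers":0.35}
    - {"x":-0.002,"y":-0.025,"z":0.006,"roll":0,"fingers":0.35}
    - {"x":-0.002,"y":-0.03,"z":0.007,"roll":0,"fingers":0.35}
    - {"x":-0.002,"y":-0.03,"z":0.007,"roll":0,"fingers":0.35}
    - {"x":-0.002,"y":-0.03,"z":0.007,"roll":0,"fingers":0.35}
    - {"x":-0.002,"y":-0.03,"z":0.007,"roll":0,"fingers":0.35}
    - {"x":-0.002,"y":-0.03,"z":0.007,"roll":0,"fingers":0.35}
    - {"x":-0.002,"y":-0.03,"z":0.007,"roll":0,"fingers":0.35}
    - {"x":-0.002,"y":-0.03,"z":0.007,"roll":0,"fingers":0.35}
    - {"x":-0.002,"y":-0.03,"z":0.007,"roll":0,"fingers":0.35}
    - {"x":-0.002,"y":-0.03,"z":0.007,"roll":0,"fingers":0.35}
    - {"x":0,"y":-0.02,"z":0.004,"roll":0,"fingers":0.35}
    - {"x":0,"y":-0.01,"z":0,"roll":0,"fingers":0.35}
    - {"x":0,"y":0,"z":0,"roll":-0.1,"fingers":0.35}
    - {"x":0,"y":0,"z":0,"roll":-0.1,"fingers":0.35}
    - {"x":0,"y":0,"z":0,"roll":-0.1,"fingers":0.35}
    - {"x":0,"y":0,"z":0,"roll":-0.05,"fingers":0.35}
    - {"x":0,"y":0,"z":0,"roll":0,"fingers":0.3}

```text
clock: 13.65
eef_pos: [0.5081, -0.2965, 0.1639]
tool_rot: [-0.041, 0.726, 0.058, 0.684]
ft_force: [-0.3, 0.6, -0.1]
grip_width: 0.0256
```

```bash
python3 - <<'E'
from h import *
go([.484,-.337,.12]); c=snap('wrist','w14')
E
```

```text
clock 13.65 eef [ 0.5081 -0.2965  0.1639] psi 1.7089 tilt [-0.0608  0.0198 -0.998 ] j [-0.521  0.488  0.275  1.42  -0.013 -0.659] F [-0.25  0.6  -0.05] w 0.0256
d tool [ 0.0445 -0.038  -0.027 ]
```

View pics/w14.png

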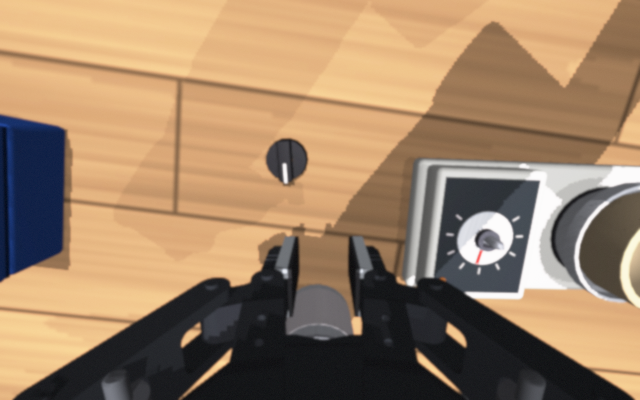

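The knob is at (287,160) with its white line pointing down in the image. The tool has drifted to 0.064 rad of tilt, so I'll watch how moves affect it. First I measure the knob.

```bash
cat >> h.py <<'E'
def knob(c,box):
    x0,y0,x1,y1=box; im=c['frame'].astype(int)[y0:y1,x0:x1]
    m=im.max(2)<85
    w=(im.min(2)>130)&(im.max(2)-im.min(2)<40)
    q=max(cnts(m|w),key=lambda k:cv2.contourArea(k.astype(np.float32)))
    print('outline z.0205',circ([onz(c,*(k+[x0,y0]),.0205)[:2] for k in q]))
    mm=np.zeros(m.shape,np.uint8); cv2.fillPoly(mm,[q.astype(int)],1); ww=w&(mm>0)
    ys,xs=np.nonzero(ww); P=np.array([onz(c,x+x0,y+y0,.038)[:2] for x,y in zip(xs,ys)]); l=cv2.fitLine(P.astype(np.float32),cv2.DIST_L2,0,.01,.01).ravel()
    d=l[:2]*np.sign(l[0]); t=(P-l[2:])@d
    print('line n',len(P),'dir',np.arctan2(d[1],d[0]).round(3),'ends',(l[2:]+d*t.min()).round(4),(l[2:]+d*t.max()).round(4))
    return l
E
python3 - <<'E'
from h import *
c=load('w14'); knob(c,(255,130,320,200))
cv2.imwrite('pics/k14.png',cv2.resize(c['frame'][125:200,250:325,::-1],None,fx=7,fy=7,interpolation=cv2.INTER_CUBIC))
# dial
im=c['frame'].astype(int); x0,y0,x1,y1=452,205,522,275; d=im[y0:y1,x0:x1]
m=(d.min(2)>140)&(d.max(2)-d.min(2)<40)
q=max(cnts(m),key=lambda k:cv2.contourArea(k.astype(np.float32))); h=cv2.convexHull(q.astype(np.float32)).astype(int);mm=np.zeros(m.shape,np.uint8); cv2.fillPoly(mm,[h],1); q=max(cnts(mm),key=len)
r=circ([onz(c,*(k+[x0,y0]),.064)[:2] for k in q]); print('disc',r)
rd=(d[:,:,0]>d[:,:,1]+50)&(d[:,:,0]>d[:,:,2]+50)&(abs(d[:,:,1]-d[:,:,2])<40)
ys,xs=np.nonzero(rd);P=np.array([onz(c,x+x0,y+y0,.064)[:2] for x,y in zip(xs,ys)]); print(len(P),'dir',np.arctan2(*(P.mean(0)-r[0][:2])[::-1]),cv2.fitLine(P.astype(np.float32),cv2.DIST_L2,0,.01,.01).ravel())
E
```

```text
outline z.0205 (array([ 0.4799, -0.3367,  0.0208]), np.float64(0.0022))
line n 100 dir 0.187 ends [ 0.4827 -0.3376] [ 0.5032 -0.3337]
disc (array([ 0.5284, -0.1262,  0.0285]), np.float64(0.0004))
45 dir -0.07366885844494739 [ 0.997584   -0.06947049  0.54823357 -0.12766376]
```

View pics/k14.png

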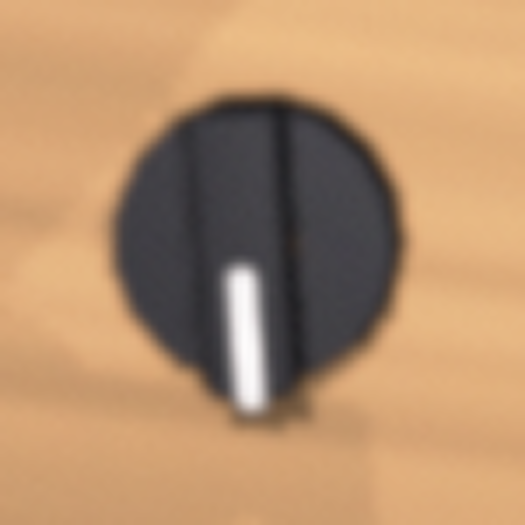

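```bash
python3 - <<'E'
from h import *
c=load('w14'); print(onz(c,286.4,158.9,.0205)); go([.483,-.3372,.12])
E
```

```text
[ 0.47991779 -0.33688955  0.0205    ]
clock 13.7 eef [ 0.508  -0.2963  0.1638] psi 1.7072 tilt [-0.0612  0.02   -0.9979] j [-0.521  0.489  0.275  1.42  -0.013 -0.657] F [-1.21  0.71 -0.53] w 0.0256
d tool [ 0.0444 -0.0383 -0.0278]
```

Emit:
arm_command:
  motion:
    - {"x":0,"y":-0.012,"z":-0.008,"roll":-0.03,"fingers":0.3}
    - {"x":0.01,"y":-0.012,"z":-0.008,"roll":-0.02,"fingers":0.3}
    - {"x":0.015,"y":-0.008,"z":-0.006,"roll":0,"fingers":0.3}
    - {"x":0.01,"y":-0.002,"z":-0.002,"roll":0,"fingers":0.3}
    - {"x":0,"y":0,"z":0,"roll":0,"fingers":0.3}

```text
clock: 14.12
eef_pos: [0.4861, -0.3318, 0.1268]
tool_rot: [-0.056, 0.725, 0.076, 0.682]
ft_force: [-0.2, 0.6, -0.2]
grip_width: 0.0257
```

```bash
python3 - <<'E'
from h import *
go([.483,-.3372,.12])
E
```

```text
clock 14.1167 eef [ 0.4861 -0.3318  0.1268] psi 1.7562 tilt [-0.0632  0.0219 -0.9978] j [-0.589  0.509  0.21   1.337 -0.017 -0.775] F [-0.17  0.65 -0.23] w 0.0257
d tool [ 0.0068 -0.005  -0.0037]
```

Testing how quick up and down strokes change the tilt, staying well above the knob.

Emit:
arm_command:
  motion:
    - {"x":-0.04,"y":0,"z":0,"roll":0,"fingers":0.3}
    - {"x":0,"y":0,"z":0,"roll":0,"fingers":0.3}
    - {"x":0,"y":0,"z":0,"roll":0,"fingers":0.3}

```text
clock: 14.37
eef_pos: [0.4847, -0.3285, 0.1636]
tool_rot: [-0.052, 0.729, 0.078, 0.678]
ft_force: [-0.7, 0.2, -1.3]
grip_width: 0.0259
```

```bash
python3 - <<'E'
from h import *
go([.483,-.3372,.12])
E
```

```text
clock 14.3667 eef [ 0.4847 -0.3285  0.1636] psi 1.7541 tilt [-0.0739  0.03   -0.9968] j [-0.587  0.497  0.287  1.439 -0.016 -0.771] F [-0.74  0.15 -1.33] w 0.0259
d tool [ 0.0434 -0.0101 -0.0003]
```

Emit:
arm_command:
  motion:
    - {"x":0.04,"y":0,"z":0,"roll":0,"fingers":0.3}
    - {"x":0,"y":0,"z":0,"roll":0,"fingers":0.3}
    - {"x":0,"y":0,"z":0,"roll":0,"fingers":0.3}

```text
clock: 14.62
eef_pos: [0.4812, -0.3247, 0.1248]
tool_rot: [-0.052, 0.728, 0.078, 0.679]
ft_force: [0.8, 0.2, 1.9]
grip_width: 0.0256
```

```bash
python3 - <<'E'
from h import *
go([.483,-.3372,.12])
E
```

```text
clock 14.6167 eef [ 0.4812 -0.3247  0.1248] psi 1.7548 tilt [-0.073   0.0301 -0.9969] j [-0.585  0.506  0.199  1.341 -0.015 -0.77 ] F [0.8  0.19 1.95] w 0.0256
d tool [ 0.0043 -0.0128 -0.0003]
```

Emit:
arm_command:
  motion:
    - {"x":0.015,"y":-0.003,"z":0,"roll":0,"fingers":0.3}
    - {"x":0.015,"y":-0.003,"z":0,"roll":0,"fingers":0.3}
    - {"x":0,"y":-0.003,"z":0,"roll":0,"fingers":0.3}

```text
clock: 14.87
eef_pos: [0.4861, -0.3343, 0.1007]
tool_rot: [-0.055, 0.725, 0.077, 0.682]
ft_force: [-1.1, -0.1, -0.9]
grip_width: 0.0257
```

```bash
python3 - <<'E'
from h import *
go([.483,-.3372,.12])
E
```

```text
clock 14.8667 eef [ 0.4861 -0.3343  0.1007] psi 1.7569 tilt [-0.0639  0.0244 -0.9977] j [-0.594  0.53   0.175  1.282 -0.016 -0.78 ] F [-1.05 -0.06 -0.85] w 0.0257
d tool [-0.0191 -0.0016 -0.0047]
```

Emit:
arm_command:
  motion:
    - {"x":0,"y":0,"z":0.015,"roll":0,"fingers":0.3}
    - {"x":0,"y":0,"z":0,"roll":0,"fingers":0.3}
    - {"x":0,"y":0,"z":0,"roll":0,"fingers":0.3}

```text
clock: 15.12
eef_pos: [0.5067, -0.3353, 0.1074]
tool_rot: [-0.058, 0.722, 0.074, 0.685]
ft_force: [-0.2, 0.4, 0.1]
grip_width: 0.0258
```

```bash
python3 - <<'E'
from h import *
go([.483,-.3372,.12])
E
```

```text
clock 15.1167 eef [ 0.5067 -0.3353  0.1074] psi 1.7564 tilt [-0.0536  0.0173 -0.9984] j [-0.576  0.55   0.227  1.303 -0.015 -0.762] F [-0.18  0.38  0.06] w 0.0258
d tool [-0.0113  0.0029 -0.0242]
```

Emit:
arm_command:
  motion:
    - {"x":0,"y":0,"z":-0.015,"roll":0,"fingers":0.3}
    - {"x":0,"y":0,"z":0,"roll":0,"fingers":0.3}
    - {"x":0,"y":0,"z":0,"roll":0,"fingers":0.3}

```text
clock: 15.37
eef_pos: [0.4956, -0.3405, 0.114]
tool_rot: [-0.06, 0.719, 0.072, 0.688]
ft_force: [-0.4, 0.9, 0.9]
grip_width: 0.0255
```

```bash
python3 - <<'E'
from h import *
go([.483,-.3372,.12])
E
```

```text
clock 15.3667 eef [ 0.4956 -0.3405  0.114 ] psi 1.7575 tilt [-0.0452  0.0116 -0.9989] j [-0.593  0.524  0.202  1.293 -0.016 -0.78 ] F [-0.44  0.92  0.9 ] w 0.0255
d tool [-0.0054  0.0057 -0.012 ]
```

In-and-out jogs recover about 0.01 rad each way. Repeating.

Emit:
arm_command:
  motion:
    - {"x":0,"y":0,"z":0.015,"roll":0,"fingers":0.3}
    - {"x":0,"y":0,"z":0,"roll":0,"fingers":0.3}
    - {"x":0,"y":0,"z":0,"roll":0,"fingers":0.3}
    - {"x":0,"y":0,"z":-0.015,"roll":0,"fingers":0.3}
    - {"x":0,"y":0,"z":0,"roll":0,"fingers":0.3}
    - {"x":0,"y":0,"z":0,"roll":0,"fingers":0.3}
    - {"x":0,"y":0,"z":0.015,"roll":0,"fingers":0.3}
    - {"x":0,"y":0,"z":0,"roll":0,"fingers":0.3}
    - {"x":0,"y":0,"z":0,"roll":0,"fingers":0.3}
    - {"x":0,"y":0,"z":-0.015,"roll":0,"fingers":0.3}
    - {"x":0,"y":0,"z":0,"roll":0,"fingers":0.3}
    - {"x":0,"y":0,"z":0,"roll":0,"fingers":0.3}

```text
clock: 16.37
eef_pos: [0.4979, -0.3423, 0.1192]
tool_rot: [-0.062, 0.717, 0.07, 0.691]
ft_force: [0.1, -0.2, 0.4]
grip_width: 0.0256
```

```bash
python3 - <<'E'
from h import *
go([.483,-.3372,.10])
E
```

```text
clock 16.3667 eef [ 0.4979 -0.3423  0.1192] psi 1.7571 tilt [-0.0387  0.0072 -0.9992] j [-0.594  0.52   0.209  1.297 -0.016 -0.78 ] F [ 0.1  -0.15  0.42] w 0.0256
d tool [ 0.0198  0.0075 -0.013 ]
```

Good enough: what matters is having the same tilt at grasp and at insertion. Lateral correction and descent.

Emit:
arm_command:
  motion:
    - {"x":0.015,"y":0.004,"z":-0.008,"roll":0,"fingers":0.3}
    - {"x":0.015,"y":0.003,"z":-0.004,"roll":0,"fingers":0.3}
    - {"x":0,"y":0,"z":0,"roll":0,"fingers":0.3}
    - {"x":0,"y":0,"z":0,"roll":0,"fingers":0.3}

```text
clock: 16.7
eef_pos: [0.485, -0.338, 0.0904]
tool_rot: [-0.063, 0.716, 0.069, 0.692]
ft_force: [0.1, -0.4, -0.4]
grip_width: 0.0257
```

```bash
python3 - <<'E'
from h import *
go([.483,-.3372,.05]); c=snap('wrist','w15')
cv2.imwrite('pics/k15.png',cv2.resize(c['frame'][130:300,220:420,::-1],None,fx=4,fy=4,interpolation=cv2.INTER_CUBIC))
E
```

```text
clock 16.7 eef [ 0.485  -0.338   0.0904] psi 1.7569 tilt [-0.0354  0.0055 -0.9994] j [-0.6    0.51   0.116  1.209 -0.015 -0.786] F [ 0.11 -0.44 -0.36] w 0.0257
d tool [ 0.0404  0.0007 -0.0004]
```

View pics/k15.png

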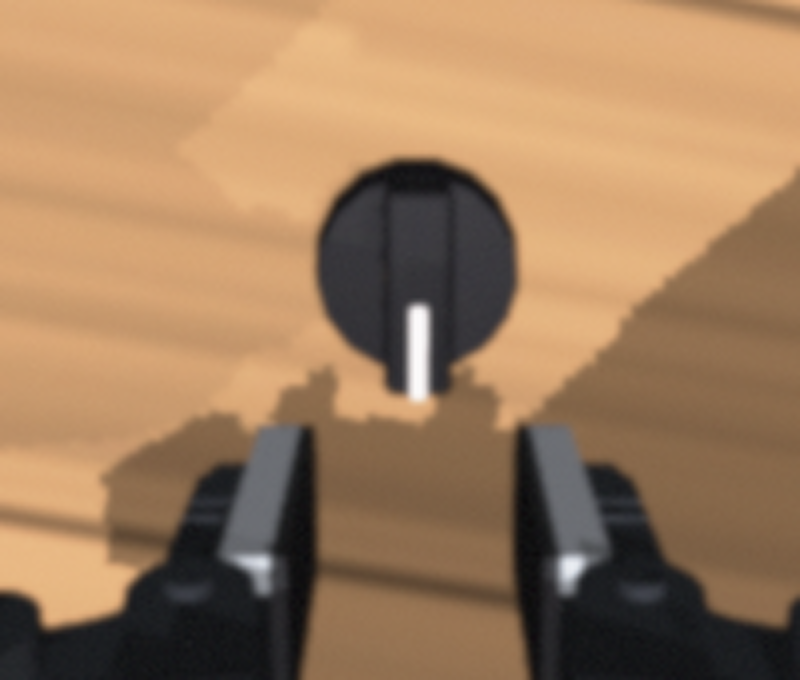

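```bash
python3 - <<'E'
from h import *
c=load('w15'); f=lambda u,v:onz(c,220+(u+.5)/4-.5,130+(v+.5)/4-.5,.038)
a=f(419,190);b=f(419,398); print(a,b,np.linalg.norm(a-b),(a+b)/2,np.arctan2(*(b-a)[1::-1]))
knob(c,(285,160,360,240))
E
```

```text
[ 0.45971397 -0.34166629  0.038     ] [ 0.50213543 -0.33367162  0.038     ] 0.04316822423430013 [ 0.4809247  -0.33766895  0.038     ] 0.18627349303023666
outline z.0205 (array([ 0.4788, -0.3383,  0.0216]), np.float64(0.0037))
line n 127 dir 0.164 ends [ 0.4828 -0.3372] [ 0.5021 -0.334 ]
```

Bar length comes out at 43.2 mm, which matches. The knob centre is (0.481, −0.3376), direction 0.186. Descending.

Emit:
arm_command:
  motion:
    - {"x":0.012,"y":0.0,"z":-0.003,"roll":0,"fingers":0.3}
    - {"x":0.015,"y":0,"z":-0.001,"roll":0,"fingers":0.3}
    - {"x":0.012,"y":0,"z":0,"roll":0,"fingers":0.3}
    - {"x":0.006,"y":0,"z":0,"roll":0,"fingers":0.3}
    - {"x":0,"y":0,"z":0,"roll":0,"fingers":0.3}

```text
clock: 17.17
eef_pos: [0.4848, -0.3412, 0.0491]
tool_rot: [-0.065, 0.713, 0.067, 0.694]
ft_force: [-0.0, -0.5, 0.0]
grip_width: 0.0258
```

```bash
python3 - <<'E'
from h import *
go([.4805,-.3376,0])
E
```

```text
clock 17.1667 eef [ 0.4848 -0.3412  0.0491] psi 1.758 tilt [-2.720e-02  2.000e-04 -9.996e-01] j [-0.605  0.539  0.05   1.104 -0.015 -0.792] F [-0.   -0.46  0.04] w 0.0258
d tool [ 0.0492  0.004  -0.0022]
```

Emit:
arm_command:
  motion:
    - {"x":0.008,"y":0.003,"z":-0.002,"roll":0,"fingers":0.3}
    - {"x":0.01,"y":0.001,"z":-0.001,"roll":0,"fingers":0.3}
    - {"x":0.01,"y":0,"z":-0.001,"roll":0,"fingers":0.3}
    - {"x":0.004,"y":0,"z":0,"roll":0,"fingers":0.3}
    - {"x":0,"y":0,"z":0,"roll":0,"fingers":0.3}

```text
clock: 17.58
eef_pos: [0.4812, -0.3388, 0.0169]
tool_rot: [-0.066, 0.712, 0.066, 0.696]
ft_force: [-0.2, 0.9, -0.5]
grip_width: 0.0257
```

```bash
python3 - <<'E'
from h import *
go([.4805,-.3376,0]); c=snap('wrist','w16'); s=snap('side','s16')
cv2.imwrite('pics/k16.png',cv2.resize(c['frame'][130:300,220:420,::-1],None,fx=4,fy=4,interpolation=cv2.INTER_CUBIC))
cv2.imwrite('pics/ks16.png',np.clip(cv2.resize(s['frame'][320:395,320:400,::-1],None,fx=7,fy=7,interpolation=cv2.INTER_CUBIC)*1.8,0,255).astype(np.uint8))
E
```

```text
clock 17.5833 eef [ 0.4812 -0.3388  0.0169] psi 1.7586 tilt [-0.0232 -0.0024 -0.9997] j [-0.605  0.56  -0.008  1.021 -0.015 -0.793] F [-0.16  0.93 -0.54] w 0.0257
d tool [ 0.0169  0.0013 -0.    ]
```

View pics/k16.png

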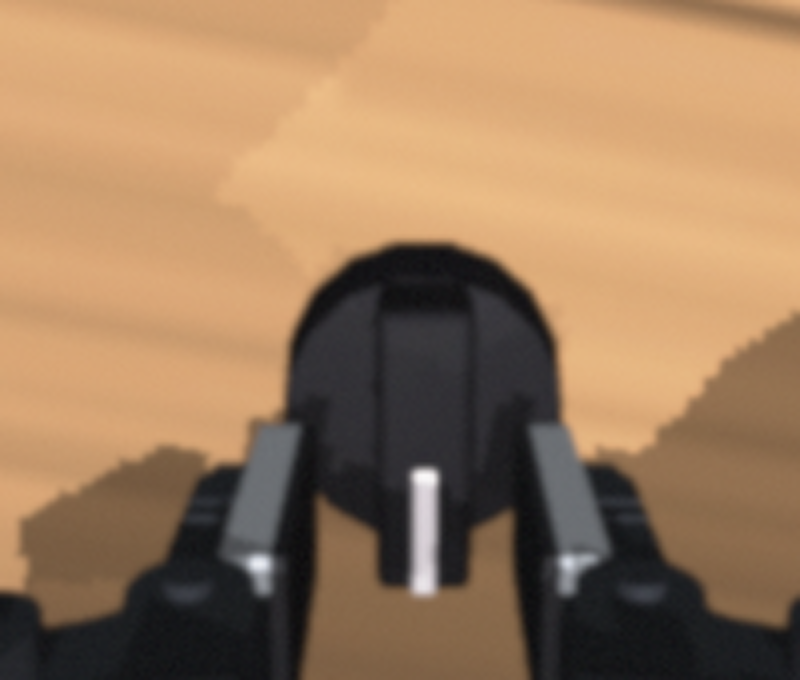

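View pics/ks16.png

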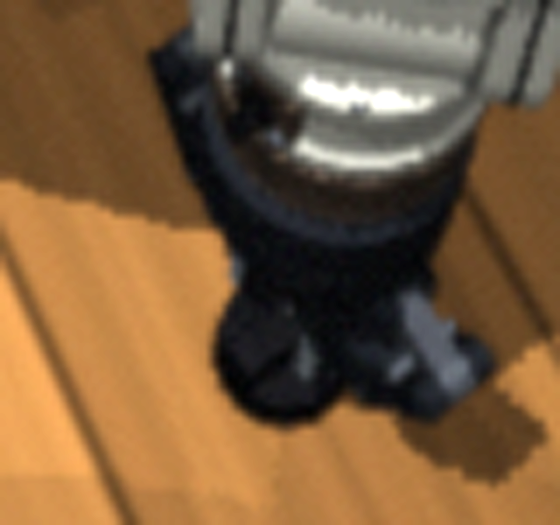

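Emit:
arm_command:
  motion:
    - {"x":0.005,"y":0.001,"z":0,"roll":0,"fingers":0.3}
    - {"x":0.006,"y":0,"z":0,"roll":0,"fingers":0.3}
    - {"x":0.003,"y":0,"z":0,"roll":0,"fingers":0.3}
    - {"x":0,"y":0,"z":0,"roll":0,"fingers":0.3}

```text
clock: 18.02
eef_pos: [0.4822, -0.3389, 0.0037]
tool_rot: [-0.067, 0.711, 0.065, 0.697]
ft_force: [-0.7, -0.5, 0.6]
grip_width: 0.0259
```

```bash
python3 - <<'E'
from h import *
go([.4805,-.3376,-.005]); c=snap('wrist','w17')
cv2.imwrite('pics/k17.png',np.clip(cv2.resize(c['frame'][130:300,220:420,::-1],None,fx=4,fy=4,interpolation=cv2.INTER_CUBIC)*1.6,0,255).astype(np.uint8))
E
```

```text
clock 18.0167 eef [ 0.4822 -0.3389  0.0037] psi 1.7585 tilt [-0.0201 -0.0045 -0.9998] j [-0.604  0.573 -0.025  0.987 -0.015 -0.792] F [-0.71 -0.52  0.57] w 0.0259
d tool [ 0.0087  0.0016 -0.0012]
```

View pics/k17.png

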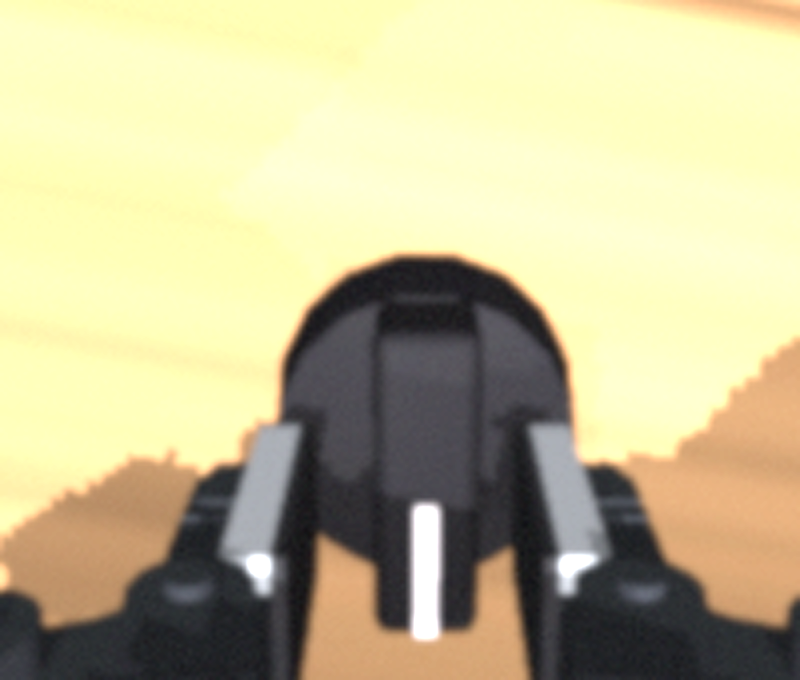

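Emit:
arm_command:
  motion:
    - {"x":0.003,"y":0.001,"z":0,"roll":0,"fingers":0.3}
    - {"x":0.003,"y":0,"z":-0.001,"roll":0,"fingers":0.3}
    - {"x":0,"y":0,"z":0,"roll":0,"fingers":0.3}

```text
clock: 18.32
eef_pos: [0.4812, -0.3383, -0.0023]
tool_rot: [-0.067, 0.711, 0.065, 0.697]
ft_force: [0.3, 0.4, 0.2]
grip_width: 0.0261
```

```bash
python3 - <<'E'
from h import *
go([.4805,-.3376,-.005])
E
```

```text
clock 18.3167 eef [ 0.4812 -0.3383 -0.0023] psi 1.7585 tilt [-0.0193 -0.0051 -0.9998] j [-0.604  0.577 -0.036  0.971 -0.015 -0.792] F [0.32 0.41 0.25] w 0.0261
d tool [ 0.0027  0.0008 -0.0005]
```

Emit:
arm_command:
  motion:
    - {"x":0.003,"y":0.001,"z":0,"roll":0,"fingers":0.3}
    - {"x":0.001,"y":0,"z":0,"roll":0,"fingers":0.3}
    - {"x":0,"y":0,"z":0,"roll":0,"fingers":0.3}

```text
clock: 18.57
eef_pos: [0.4809, -0.3373, -0.0066]
tool_rot: [-0.067, 0.711, 0.065, 0.697]
ft_force: [0.1, -1.3, -0.2]
grip_width: 0.0258
```

```bash
python3 - <<'E'
from h import *
go([.4805,-.3376,-.005]); c=snap('wrist','w18')
cv2.imwrite('pics/k18.png',np.clip(cv2.resize(c['frame'][130:300,220:420,::-1],None,fx=4,fy=4,interpolation=cv2.INTER_CUBIC)*1.6,0,255).astype(np.uint8))
E
```

```text
clock 18.5667 eef [ 0.4809 -0.3373 -0.0066] psi 1.7584 tilt [-0.0192 -0.0052 -0.9998] j [-0.603  0.58  -0.043  0.961 -0.015 -0.791] F [ 0.09 -1.31 -0.24] w 0.0258
d tool [-0.0016 -0.0002 -0.0005]
```

View pics/k18.png

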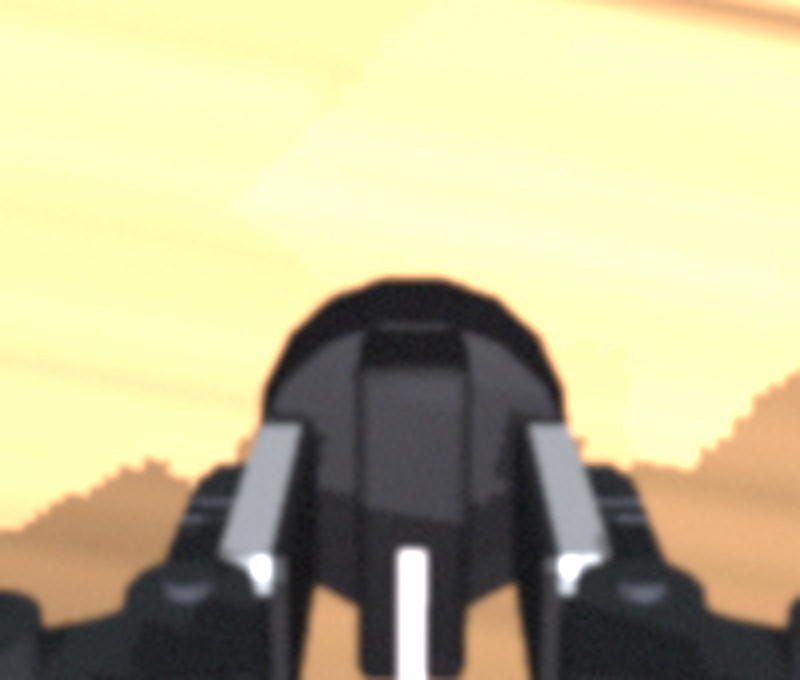

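Emit:
arm_command:
  motion:
    - {"x":0.003,"y":0,"z":0,"roll":0,"fingers":0.3}
    - {"x":0.001,"y":0,"z":0,"roll":0,"fingers":0.3}
    - {"x":0,"y":0,"z":0,"roll":0,"fingers":0.3}

```text
clock: 18.87
eef_pos: [0.481, -0.3374, -0.0107]
tool_rot: [-0.068, 0.711, 0.065, 0.697]
ft_force: [1.1, 0.1, -0.1]
grip_width: 0.0253
```

```bash
python3 - <<'E'
from h import *
go([.4805,-.3376,-.005])
E
```

```text
clock 18.8667 eef [ 0.481  -0.3374 -0.0107] psi 1.7585 tilt [-0.0188 -0.0054 -0.9998] j [-0.603  0.585 -0.047  0.951 -0.015 -0.791] F [ 1.12  0.11 -0.14] w 0.0253
d tool [-0.0057 -0.0001 -0.0006]
```

Emit:
arm_command:
  motion:
    - {"x":0.002,"y":0,"z":0,"roll":0,"fingers":0.3}
    - {"x":0.001,"y":0,"z":0,"roll":0,"fingers":0.3}
    - {"x":0,"y":0,"z":0,"roll":0,"fingers":0.3}

```text
clock: 19.12
eef_pos: [0.4814, -0.3377, -0.0123]
tool_rot: [-0.068, 0.71, 0.065, 0.698]
ft_force: [0.1, -0.3, 0.3]
grip_width: 0.0258
```

```bash
python3 - <<'E'
from h import *
go([.4805,-.3376,-.005])
E
```

```text
clock 19.1167 eef [ 0.4814 -0.3377 -0.0123] psi 1.7585 tilt [-0.0175 -0.0062 -0.9998] j [-0.603  0.587 -0.049  0.946 -0.015 -0.791] F [ 0.08 -0.35  0.32] w 0.0258
d tool [-0.0073  0.0003 -0.001 ]
```

Emit:
arm_command:
  motion:
    - {"x":0.002,"y":0,"z":0,"roll":0,"fingers":0.3}
    - {"x":0.001,"y":0,"z":0,"roll":0,"fingers":0.3}
    - {"x":0,"y":0,"z":0,"roll":0,"fingers":0.3}

```text
clock: 19.37
eef_pos: [0.4818, -0.338, -0.0123]
tool_rot: [-0.068, 0.71, 0.064, 0.698]
ft_force: [0.3, -0.3, -0.3]
grip_width: 0.0257
```

```bash
python3 - <<'E'
from h import *
go([.4805,-.3376,-.005])
E
```

```text
clock 19.3667 eef [ 0.4818 -0.338  -0.0123] psi 1.7586 tilt [-0.0157 -0.0072 -0.9999] j [-0.603  0.586 -0.05   0.944 -0.015 -0.791] F [ 0.35 -0.28 -0.27] w 0.0257
d tool [-0.0073  0.0006 -0.0013]
```

Stalled at z = −0.0123, as at the bowl contact, so the tips are at the skirt. Closing on the bar.

Emit:
arm_command:
  motion:
    - {"x":-0.001,"y":0,"z":0,"roll":0,"fingers":0.2}
    - {"x":0,"y":0,"z":0,"roll":0,"fingers":0.1}
    - {"x":0,"y":0,"z":0,"roll":0,"fingers":0}
    - {"x":0,"y":0,"z":0,"roll":0,"fingers":0}
    - {"x":0,"y":0,"z":0,"roll":0,"fingers":0}

```text
clock: 19.78
eef_pos: [0.4821, -0.3383, -0.0109]
tool_rot: [-0.069, 0.709, 0.064, 0.698]
ft_force: [-0.9, 0.6, 2.6]
grip_width: 0.012
```

```bash
python3 - <<'E'
from h import *
go([.4805,-.3376,-.005]); c=snap('wrist','w19')
cv2.imwrite('pics/k19.png',np.clip(cv2.resize(c['frame'][130:300,220:420,::-1],None,fx=4,fy=4,interpolation=cv2.INTER_CUBIC)*1.6,0,255).astype(np.uint8))
E
```

```text
clock 19.7833 eef [ 0.4821 -0.3383 -0.0109] psi 1.7586 tilt [-0.015  -0.0077 -0.9999] j [-0.603  0.584 -0.049  0.946 -0.015 -0.791] F [-0.87  0.57  2.56] w 0.012
d tool [-0.0059  0.0009 -0.0016]
```

View pics/k19.png

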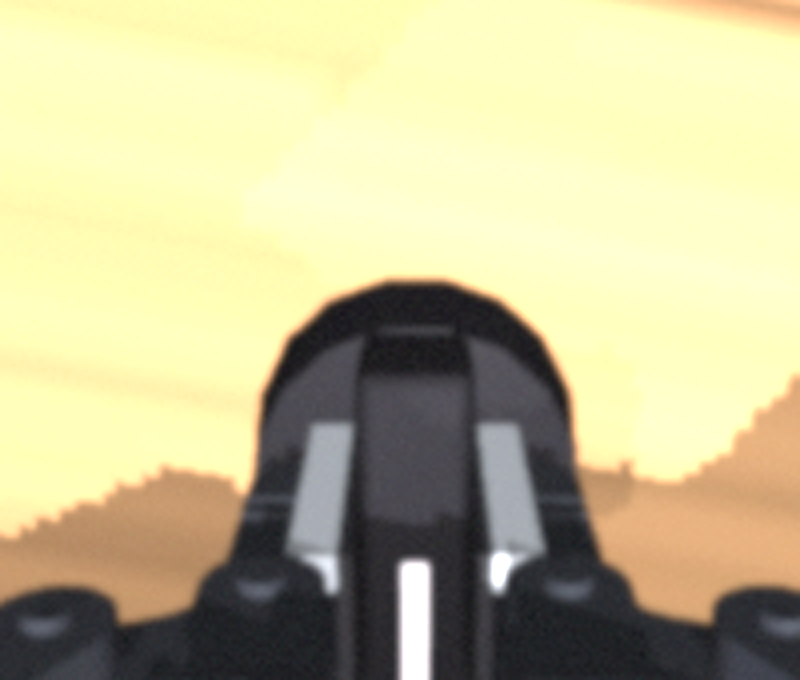

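The bar is gripped (12 mm reading; it under-reads by about 2, as it did on the bowl). Lifting gently.

Emit:
arm_command:
  motion:
    - {"x":-0.004,"y":0,"z":0,"roll":0,"fingers":0}
    - {"x":-0.01,"y":0,"z":0,"roll":0,"fingers":0}
    - {"x":-0.015,"y":0,"z":0,"roll":0,"fingers":0}
    - {"x":-0.018,"y":0,"z":0,"roll":0,"fingers":0}
    - {"x":-0.018,"y":0,"z":0,"roll":0,"fingers":0}
    - {"x":-0.018,"y":0,"z":0,"roll":0,"fingers":0}
    - {"x":-0.018,"y":0,"z":0,"roll":0,"fingers":0}
    - {"x":-0.018,"y":0,"z":0,"roll":0,"fingers":0}
    - {"x":-0.012,"y":0,"z":0,"roll":0,"fingers":0}
    - {"x":-0.006,"y":0,"z":0,"roll":0,"fingers":0}
    - {"x":0,"y":0,"z":0,"roll":0,"fingers":0}

```text
clock: 20.75
eef_pos: [0.4828, -0.336, 0.1339]
tool_rot: [-0.067, 0.711, 0.065, 0.697]
ft_force: [0.5, -0.1, -0.7]
grip_width: 0.0126
```

```bash
python3 - <<'E'
from h import *
go([.529,-.1265,.13]); c=snap('wrist','w20')
E
```

```text
clock 20.75 eef [ 0.4828 -0.336   0.1339] psi 1.7587 tilt [-0.0193 -0.0048 -0.9998] j [-0.599  0.459  0.151  1.276 -0.015 -0.787] F [ 0.54 -0.07 -0.66] w 0.0126
d tool [0.002  0.1971 0.0845]
```

View pics/w20.png

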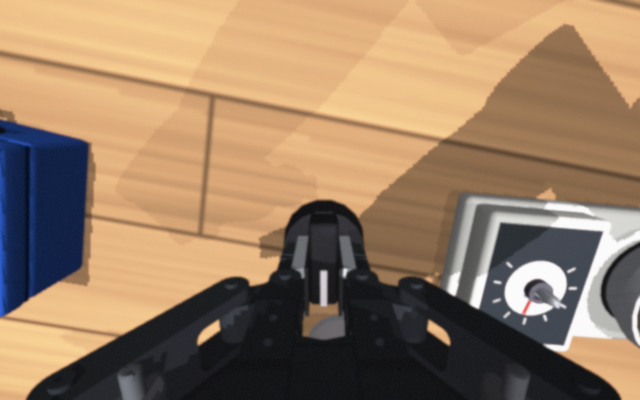

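Emit:
arm_command:
  motion:
    - {"x":0,"y":0.006,"z":0.003,"roll":0,"fingers":0}
    - {"x":0,"y":0.012,"z":0.006,"roll":0,"fingers":0}
    - {"x":0,"y":0.016,"z":0.008,"roll":0,"fingers":0}
    - {"x":0,"y":0.016,"z":0.008,"roll":0,"fingers":0}
    - {"x":0,"y":0.016,"z":0.008,"roll":0,"fingers":0}
    - {"x":0,"y":0.016,"z":0.008,"roll":0,"fingers":0}
    - {"x":0,"y":0.016,"z":0.008,"roll":0,"fingers":0}
    - {"x":0,"y":0.016,"z":0.008,"roll":0,"fingers":0}
    - {"x":0,"y":0.016,"z":0.008,"roll":0,"fingers":0}
    - {"x":0,"y":0.016,"z":0.006,"roll":0,"fingers":0}
    - {"x":0,"y":0.01,"z":0.003,"roll":0,"fingers":0}
    - {"x":0,"y":0.005,"z":0,"roll":0,"fingers":0}
    - {"x":0,"y":0,"z":0,"roll":0.06,"fingers":0}
    - {"x":0,"y":0,"z":0,"roll":0.08,"fingers":0}
    - {"x":0,"y":0,"z":0,"roll":0.06,"fingers":0}
    - {"x":0,"y":0,"z":0,"roll":0.03,"fingers":0}
    - {"x":0,"y":0,"z":0,"roll":0,"fingers":0}

```text
clock: 22.22
eef_pos: [0.5152, -0.1382, 0.1144]
tool_rot: [0.02, 0.725, -0.013, 0.688]
ft_force: [0.1, 0.3, -0.4]
grip_width: 0.0124
```

```bash
python3 - <<'E'
from h import *
go([.529,-.1265,.13]); c=snap('wrist','w21'); s=snap('side','s21')
cv2.imwrite('pics/zs21.png',np.clip(cv2.resize(s['frame'][190:330,270:410,::-1],None,fx=5,fy=5,interpolation=cv2.INTER_CUBIC)*1.5,0,255).astype(np.uint8))
E
```

```text
clock 22.2167 eef [ 0.5152 -0.1382  0.1144] psi 1.5233 tilt [-0.0519  0.0107 -0.9986] j [-0.26   0.4    0.006  1.229 -0.003 -0.213] F [ 0.15  0.34 -0.41] w 0.0124
d tool [-0.0161  0.0124  0.0124]
```

View pics/w21.png

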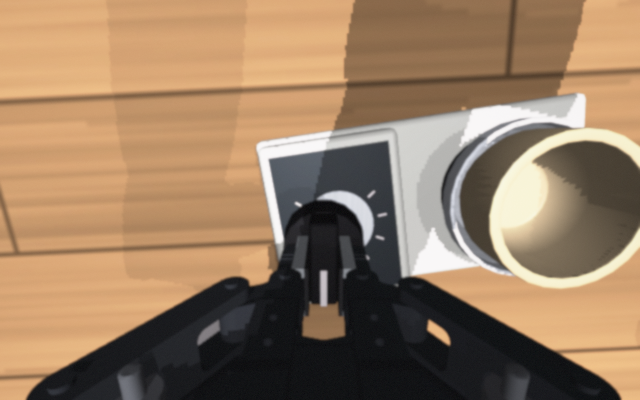

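View pics/zs21.png

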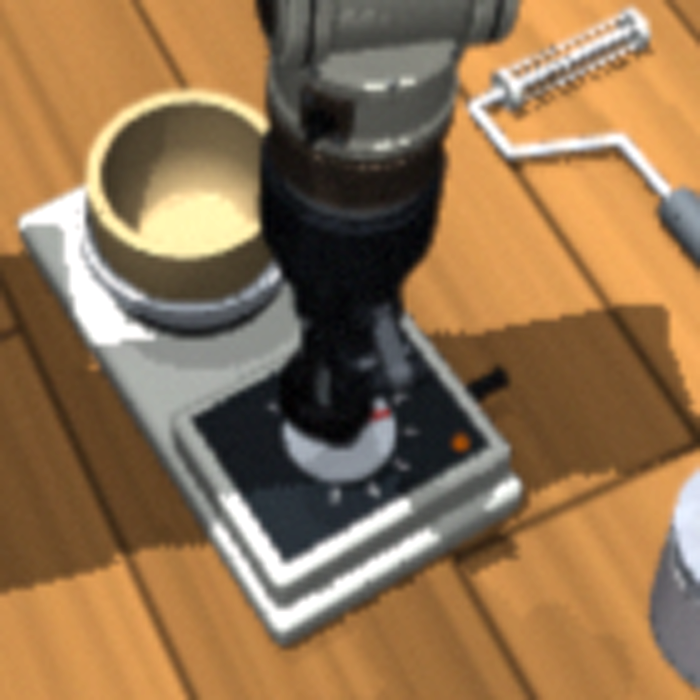

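The knob is held over the housing, its underside about 35 mm above the shaft top. Tilt is ~0.04 rad off the grasp value, so I jog to correct it while centring.

Emit:
arm_command:
  motion:
    - {"x":0,"y":0.006,"z":0.018,"roll":0.02,"fingers":0}
    - {"x":0,"y":0,"z":0,"roll":0,"fingers":0}
    - {"x":0,"y":0,"z":0,"roll":0,"fingers":0}
    - {"x":0,"y":0.004,"z":-0.015,"roll":0,"fingers":0}
    - {"x":0,"y":0,"z":0,"roll":0,"fingers":0}
    - {"x":0,"y":0,"z":0,"roll":0,"fingers":0}
    - {"x":0,"y":0,"z":0.015,"roll":0,"fingers":0}
    - {"x":0,"y":0,"z":0,"roll":0,"fingers":0}
    - {"x":0,"y":0,"z":0,"roll":0,"fingers":0}

```text
clock: 23.07
eef_pos: [0.5322, -0.1306, 0.1129]
tool_rot: [0.026, 0.726, -0.02, 0.687]
ft_force: [-0.6, -0.3, -0.5]
grip_width: 0.0123
```

```bash
python3 - <<'E'
from h import *
go([.529,-.1265,.13])
E
```

```text
clock 23.0667 eef [ 0.5322 -0.1306  0.1129] psi 1.5058 tilt [-0.0541  0.0102 -0.9985] j [-0.239  0.431  0.048  1.243 -0.003 -0.174] F [-0.58 -0.31 -0.46] w 0.0123
d tool [-0.0169  0.004  -0.0044]
```

Emit:
arm_command:
  motion:
    - {"x":-0.006,"y":0,"z":0,"roll":0,"fingers":0}
    - {"x":-0.012,"y":0.001,"z":-0.001,"roll":0,"fingers":0}
    - {"x":-0.012,"y":0.001,"z":-0.001,"roll":0,"fingers":0}
    - {"x":-0.012,"y":0,"z":0,"roll":0,"fingers":0}
    - {"x":-0.006,"y":0,"z":0,"roll":0,"fingers":0}
    - {"x":0,"y":0,"z":0,"roll":0,"fingers":0}
    - {"x":0.015,"y":0,"z":0,"roll":0,"fingers":0}
    - {"x":0.015,"y":0,"z":0,"roll":0,"fingers":0}
    - {"x":0,"y":0,"z":0,"roll":0,"fingers":0}
    - {"x":0.015,"y":0,"z":0,"roll":0,"fingers":0}
    - {"x":0,"y":0,"z":0,"roll":0,"fingers":0}

```text
clock: 23.98
eef_pos: [0.5283, -0.1296, 0.1191]
tool_rot: [0.026, 0.726, -0.02, 0.687]
ft_force: [-1.2, 0.2, -1.6]
grip_width: 0.0125
```

```bash
python3 - <<'E'
from h import *
go([.529,-.1265,.10])
E
```

```text
clock 23.9833 eef [ 0.5283 -0.1296  0.1191] psi 1.5049 tilt [-0.0543  0.0098 -0.9985] j [-0.238  0.419  0.047  1.254 -0.003 -0.173] F [-1.16  0.24 -1.62] w 0.0125
d tool [0.0191 0.003  0.0016]
```

Tilt doesn't change here. 0.04 rad over 18 mm is 0.7 mm, inside the 1.2 mm bore clearance, so I proceed and compute the TCP target that puts the bore over the shaft.

```bash
cat >> h.py <<'E'
Rg=Ro.from_quat([-.069,.709,.064,.698]).as_matrix()
KT=Rg.T@(np.array([.481,-.3376,0])-np.array([.4821,-.3383,-.0109]))
def kgo(zk,S=(.5284,-.1263)):
    o=get_obs(); T=Ro.from_quat(o['tool_rot']).as_matrix(); k=np.array(o['eef_pos'])+T@KT
    kx=T@Rg.T@np.array([np.cos(.187),np.sin(.187),0]); kz=T@Rg.T@np.array([0,0,1])
    print('clock',o['clock'],'knob',k.round(4),'dir',np.arctan2(kx[1],kx[0]).round(3),'kz',kz.round(3),'F',np.round(o['ft_force'],1),'M',np.round(o['ft_torque'],2),'w',round(float(o['grip_width']),4))
    print('d tool',(T.T@(np.array([*S,zk])-k)).round(4))
E
python3 - <<'E'
from h import *
print(KT); kgo(.1)
c=snap('wrist','w22'); 
# check knob in hand: bar inner top edge
cv2.imwrite('pics/k22.png',np.clip(cv2.resize(c['frame'][170:330,230:420,::-1],None,fx=4,fy=4,interpolation=cv2.INTER_CUBIC)*1.6,0,255).astype(np.uint8))
o=get_obs();T=Ro.from_quat(o['tool_rot']).as_matrix()
b=np.array(o['eef_pos'])+T@KT
K=lambda x,y,z: b+T@Rg.T@(Ro.from_euler('z',.187).as_matrix()@np.array([x,y,z]))
print(proj(c,[K(-.0215,0,.038),K(.0215,0,.038),K(-.0235,0,.0205)]).round(1))
E
```

```text
[-0.01088805  0.00083294 -0.00112544]
clock 23.9833 knob [ 0.5278 -0.1288  0.13  ] dir -0.067 kz [ 0.038 -0.014  0.999] F [-1.2  0.2 -1.6] M [ 0.02 -0.04 -0.04] w 0.0125
d tool [0.03   0.0023 0.0021]
[[325.9 226.1]
 [325.6 309.4]
 [325.8 210.6]]
```

View pics/k22.png

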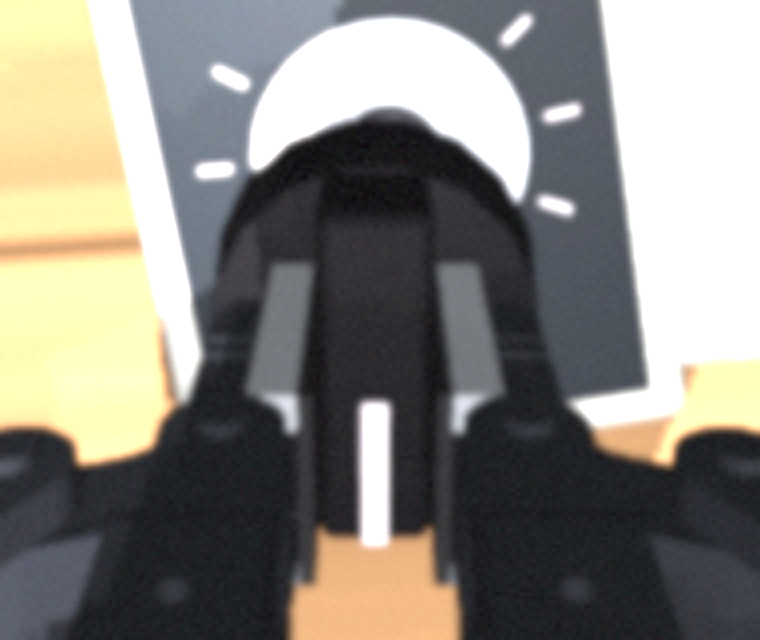

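The knob in hand sits about 1 mm (y) and 1.3 mm (z) from my assumption. Correcting the model.

```bash
sed -i 's/^def kgo/KT=KT+np.array([0,-.001,-.0013])\ndef kgo/' h.py; python3 - <<'E'
from h import *
kgo(.1)
E
```

```text
clock 24.0333 knob [ 0.5277 -0.13    0.132 ] dir -0.067 kz [ 0.035 -0.014  0.999] F [0.1 0.5 0.7] M [-0.08 -0.06 -0.02] w 0.0122
d tool [0.032  0.0036 0.0021]
```

Emit:
arm_command:
  motion:
    - {"x":0.005,"y":0.003,"z":0.002,"roll":0,"fingers":0}
    - {"x":0.01,"y":0,"z":0,"roll":0,"fingers":0}
    - {"x":0.006,"y":0,"z":0,"roll":0,"fingers":0}
    - {"x":0,"y":0,"z":0,"roll":0,"fingers":0}
    - {"x":0,"y":0,"z":0,"roll":0,"fingers":0}

```text
clock: 24.45
eef_pos: [0.5328, -0.1269, 0.101]
tool_rot: [0.025, 0.723, -0.021, 0.69]
ft_force: [0.4, -0.0, 0.4]
grip_width: 0.0122
```

```bash
python3 - <<'E'
from h import *
kgo(.095); s=snap('side','s23')
cv2.imwrite('pics/zs23.png',np.clip(cv2.resize(s['frame'][220:320,290:390,::-1],None,fx=7,fy=7,interpolation=cv2.INTER_CUBIC)*1.8,0,255).astype(np.uint8))
E
```

```text
clock 24.45 knob [ 0.5309 -0.127   0.1119] dir -0.067 kz [ 0.03  -0.013  0.999] F [ 0.4 -0.   0.4] M [-0.   -0.03 -0.03] w 0.0122
d tool [ 0.0171  0.0005 -0.0018]
```

View pics/zs23.png

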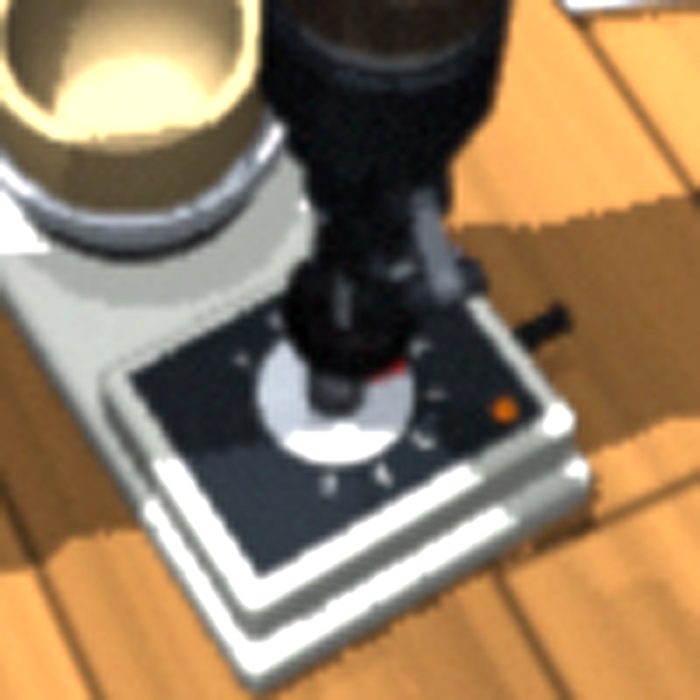

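```bash
python3 - <<'E'
from h import *
s=load('s23'); k=np.array([.5309,-.127,.1119]); a=np.linspace(0,6.28,60)
P=(proj(s,[k+[.0235*np.cos(t),.0235*np.sin(t),0] for t in a])-[290,220]+.5)*7
print(P.min(0),P.max(0)); P=(proj(s,[k+[.0235*np.cos(t),.0235*np.sin(t),.0205] for t in a])-[290,220]+.5)*7; print(P.min(0),P.max(0))
print((proj(s,[[.5284,-.1263,.072],[.5284,-.1263,.09]])-[290,220]+.5)*7)
E
```

```text
[273.53595842 271.25741191] [408.48906518 390.47285495]
[273.00915979 240.95064944] [410.15959793 361.2055846 ]
[[332.83789832 386.46749867]
 [333.21026137 361.92215411]]
```

```bash
python3 - <<'E'
from h import *
c=load('w22'); a=np.linspace(0,6.28,60)
def show(P): P=(proj(c,P)-[230,170]+.5)*4; print(P.min(0).round(0),P.max(0).round(0))
C=np.array([.5284,-.1263,0]); ring=lambda r,z,C=C:[C+[r*np.cos(t),r*np.sin(t),z] for t in a]
show(ring(.028,.064)); show(ring(.011,.072)); show(ring(.004,.09))
k=np.array([.5277,-.13,.132]); show(ring(.0235,0,k)); show(ring(.0235,.0205,k))
c=load('s23'); im=c['frame'].astype(int)[220:320,290:390]
for col in(46,48,50,52): print(col,im[46:62,col].max(1).tolist())
E
```

```text
[255.  20.] [530. 286.]
[338. 112.] [449. 220.]
[374. 171.] [418. 213.]
[218. 113.] [536. 414.]
[199. 147.] [558. 484.]
46 [7, 8, 9, 6, 3, 5, 7, 18, 35, 38, 32, 28, 29, 59, 102, 129]
48 [24, 9, 10, 11, 7, 6, 5, 14, 30, 44, 42, 29, 27, 58, 123, 170]
50 [13, 13, 13, 14, 8, 4, 5, 7, 19, 30, 32, 32, 44, 79, 121, 164]
52 [7, 9, 8, 12, 7, 4, 6, 15, 38, 67, 80, 86, 99, 103, 106, 129]
```

```bash
python3 - <<'E'
from h import *
for f in['w13','w14','w15','w16','w17','w18','w19','w20','w21','w22']:
    c=load(f); print(f,ray(c,0,0)[0].round(4))
c=load('w19'); k=np.array([.481,-.3376,0]); a=np.linspace(0,6.28,60)
for z in(0,.0205):
    P=(proj(c,[k+[.0235*np.cos(t),.0235*np.sin(t),z] for t in a])-[220,130]+.5)*4; print(P.min(0).round(0),P.max(0).round(0))
c=load('w18');
for z in(0,.0205):
    P=(proj(c,[k+[.0235*np.cos(t),.0235*np.sin(t),z] for t in a])-[220,130]+.5)*4; print(P.min(0).round(0),P.max(0).round(0))
E
```

```text
w13 [0.4655 0.0856 0.3468]
w14 [ 0.4495 -0.3103  0.3434]
w15 [ 0.4223 -0.3526  0.2685]
w16 [ 0.4164 -0.352   0.1943]
w17 [ 0.4168 -0.3517  0.1809]
w18 [ 0.4154 -0.35    0.1706]
w19 [ 0.4158 -0.3505  0.166 ]
w20 [ 0.4173 -0.3488  0.311 ]
w21 [ 0.4544 -0.1376  0.2937]
w22 [ 0.468  -0.1275  0.2985]
[267. 272.] [581. 566.]
[247. 312.] [601. 639.]
[263. 271.] [569. 559.]
[244. 310.] [588. 628.]
```

```bash
python3 - <<'E'
from h import *
c=load('side0'); k=np.array([.481,-.3376,0]); a=np.linspace(0,6.28,60)
for r,z in((.0235,0),(.0235,.0205),(.0208,.0205)):
    P=(proj(c,[k+[r*np.cos(t),r*np.sin(t),z] for t in a])-[330,345]+.5)*10; print(r,z,P.min(0).round(0),P.max(0).round(0))
print(circ([[.1,0],[0,.1],[-.1,0]]))
E
```

```text
0.0235 0 [198. 161.] [401. 373.]
0.0235 0.0205 [200. 133.] [407. 347.]
0.0208 0.0205 [212. 145.] [395. 334.]
(array([0. , 0. , 0.1]), np.float64(0.0))
```

Cross-checking the views: the wrist view says the knob is about 2.5 mm too far out, the side view a bit more. I move about 3 mm in and lower to just above the shaft tip (lead-in tolerance ±2.8 mm).

Emit:
arm_command:
  motion:
    - {"x":0.004,"y":0.0,"z":-0.003,"roll":0,"fingers":0}
    - {"x":0.005,"y":0,"z":0,"roll":0,"fingers":0}
    - {"x":0.003,"y":0,"z":0,"roll":0,"fingers":0}
    - {"x":0,"y":0,"z":0,"roll":0,"fingers":0}

```text
clock: 24.83
eef_pos: [0.5293, -0.1268, 0.0888]
tool_rot: [0.025, 0.723, -0.021, 0.69]
ft_force: [0.7, -0.6, -1.2]
grip_width: 0.0123
```

```bash
python3 - <<'E'
from h import *
kgo(.092); s=snap('side','s24');t=snap('top','t24'); w=snap('wrist','w24')
cv2.imwrite('pics/zs24.png',np.clip(cv2.resize(s['frame'][220:320,290:390,::-1],None,fx=7,fy=7,interpolation=cv2.INTER_CUBIC)*1.8,0,255).astype(np.uint8))
cv2.imwrite('pics/k24.png',np.clip(cv2.resize(w['frame'][170:330,230:420,::-1],None,fx=4,fy=4,interpolation=cv2.INTER_CUBIC)*1.6,0,255).astype(np.uint8))
E
```

```text
clock 24.8333 knob [ 0.5274 -0.1269  0.0998] dir -0.067 kz [ 0.029 -0.012  1.   ] F [ 0.7 -0.6 -1.2] M [-0.01 -0.05  0.03] w 0.0123
d tool [0.0077 0.0006 0.0013]
```

View pics/zs24.png

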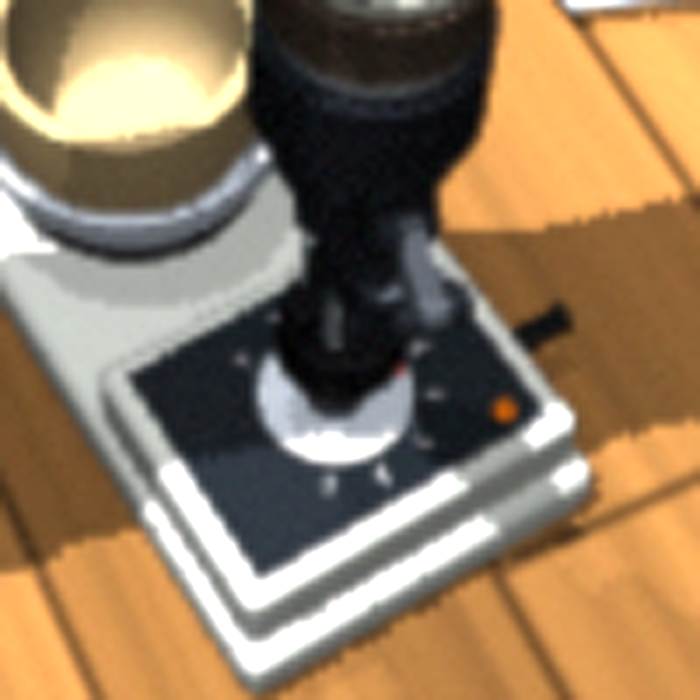

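View pics/k24.png

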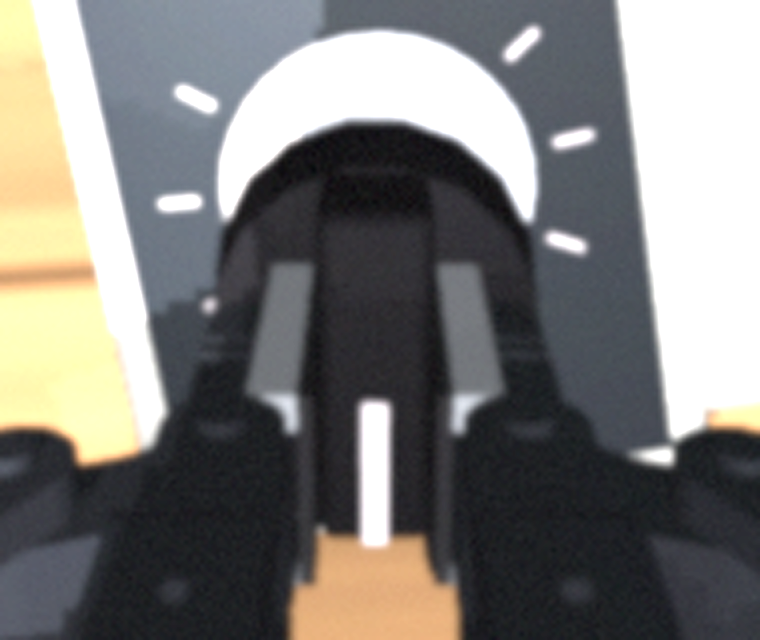

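```bash
python3 - <<'E'
from h import *
c=load('w24'); a=np.linspace(0,6.28,60)
def show(P): P=(proj(c,P)-[230,170]+.5)*4; print(P.min(0).round(0),P.max(0).round(0))
ring=lambda r,k:[np.array(k)+[r*np.cos(t),r*np.sin(t),0] for t in a]
show(ring(.028,[.5284,-.1263,.064])); show(ring(.0235,[.5274,-.1269,.0998]))
E
```

```text
[225.  35.] [537. 335.]
[222.  98.] [536. 396.]
```

Emit:
arm_command:
  motion:
    - {"x":0.004,"y":0,"z":0,"roll":0,"fingers":0}
    - {"x":0.004,"y":0,"z":0,"roll":0,"fingers":0}
    - {"x":0.002,"y":0,"z":0,"roll":0,"fingers":0}
    - {"x":0,"y":0,"z":0,"roll":0,"fingers":0}

```text
clock: 25.32
eef_pos: [0.5302, -0.127, 0.0792]
tool_rot: [0.025, 0.722, -0.021, 0.691]
ft_force: [-0.3, 0.1, -1.2]
grip_width: 0.0125
```

```bash
python3 - <<'E'
from h import *
kgo(.082)
E
```

```text
clock 25.3167 knob [ 0.5282 -0.1271  0.0901] dir -0.067 kz [ 0.026 -0.012  1.   ] F [-0.3  0.1 -1.2] M [-0.02 -0.04 -0.03] w 0.0125
d tool [0.0081 0.0007 0.0005]
```

```bash
python3 - <<'E'
from h import *
# fixed camera-in-tool from start picture
c0=load('wrist0'); T0=Ro.from_quat([.0804,.7025,-.0818,.7024]).as_matrix()
M=np.array([[-.001,1,.001],[-.273,-.001,.962],[.962,.001,.273]]) # cam<-tool
C=np.array([-.1758,-.001,-.0699])
Kc=c0['intrinsics']
def cast(u,v,X):
    d=M.T@np.linalg.inv(Kc)@[u,v,1]; return C+d*(X-C[0])/d[0]
f=lambda u,v:(230+(u+.5)/4-.5,170+(v+.5)/4-.5)
a=cast(*f(373,215),-.0489);b=cast(*f(376,545),-.0489); print(a,b,np.linalg.norm(a-b),(a+b)/2)
# knob origin in tool frame, going down .038 along knob axis
Tg=Rg.T@np.array([0,0,1]); print('KT new',(a+b)/2-.038*Tg,'old',KT)
# shaft in cam in w24 -> world with its own pose
c=load('w24'); Rw=cv2.Rodrigues(c['rvec'].reshape(3,1))[0]; Cw=ray(c,0,0)[0]
Tw=Rw.T@M; TCP=Cw-Tw@C; KTn=(a+b)/2-.038*Tg; print('w24 tcp',TCP,'knob',TCP+Tw@KTn)
kgo(.08)
E
```

```text
[-0.0489     -0.00104681 -0.02269254] [-0.0489     -0.00072038  0.02075893] 0.04345268992151471 [-0.0489    -0.0008836 -0.0009668]
KT new [-0.01090555 -0.00067159 -0.00035264] old [-0.01088805 -0.00016706 -0.00242544]
w24 tcp [ 0.52952781 -0.12665859  0.08931576] knob [ 0.52962438 -0.12738654  0.100223  ]
clock 25.3167 knob [ 0.5282 -0.1271  0.0901] dir -0.067 kz [ 0.026 -0.012  1.   ] F [-0.3  0.1 -1.2] M [-0.02 -0.04 -0.03] w 0.0125
d tool [0.0101 0.0007 0.0006]
```

Bar length checks again (43.45 mm). With this camera-relative fix the knob is about 2.5 mm too far out and 1 mm too far −y. Correcting, then down to the lead-in.

Emit:
arm_command:
  motion:
    - {"x":0,"y":0.001,"z":-0.002,"roll":0,"fingers":0}
    - {"x":0.002,"y":0,"z":-0.001,"roll":0,"fingers":0}
    - {"x":0.003,"y":0,"z":0,"roll":0,"fingers":0}
    - {"x":0,"y":0,"z":0,"roll":0,"fingers":0}

```text
clock: 25.65
eef_pos: [0.5277, -0.1257, 0.0741]
tool_rot: [0.025, 0.721, -0.021, 0.692]
ft_force: [-0.2, -0.1, -1.6]
grip_width: 0.0124
```

```bash
sed -i 's/^KT=KT+.*/KT=np.array([-.0109,-.0007,-.0004])/; s/S=(.5284,-.1263)/S=(.5276,-.1265)/' h.py; python3 - <<'E'
from h import *
kgo(.08)
E
```

```text
clock 25.65 knob [ 0.5277 -0.1265  0.085 ] dir -0.067 kz [ 0.025 -0.011  1.   ] F [-0.2 -0.1 -1.6] M [-0.01 -0.18  0.06] w 0.0124
d tool [ 0.005  -0.      0.0002]
```

The underside is at 0.085, below the shaft tip (0.090), with no force, so the bore is over the tip. Continuing down.

Emit:
arm_command:
  motion:
    - {"x":0.003,"y":0,"z":0,"roll":0,"fingers":0}
    - {"x":0.003,"y":0,"z":0,"roll":0,"fingers":0}
    - {"x":0,"y":0,"z":0,"roll":0,"fingers":0}

```text
clock: 25.9
eef_pos: [0.5276, -0.1257, 0.0677]
tool_rot: [0.025, 0.721, -0.021, 0.692]
ft_force: [1.2, -0.1, -1.1]
grip_width: 0.0126
```

```bash
python3 - <<'E'
from h import *
kgo(.072)
E
```

```text
clock 25.9 knob [ 0.5276 -0.1265  0.0786] dir -0.067 kz [ 0.024 -0.011  1.   ] F [ 1.2 -0.1 -1.1] M [ 0.04 -0.21 -0.03] w 0.0126
d tool [ 0.0066 -0.0001  0.0002]
```

Sliding on freely. Down to the collar.

Emit:
arm_command:
  motion:
    - {"x":0.003,"y":0,"z":0,"roll":0,"fingers":0}
    - {"x":0.003,"y":0,"z":0,"roll":0,"fingers":0}
    - {"x":0,"y":0,"z":0,"roll":0,"fingers":0}

```text
clock: 26.15
eef_pos: [0.5277, -0.1258, 0.0613]
tool_rot: [0.025, 0.721, -0.021, 0.692]
ft_force: [0.3, -1.2, 0.3]
grip_width: 0.0125
```

```bash
python3 - <<'E'
from h import *
kgo(.066)
E
```

```text
clock 26.15 knob [ 0.5277 -0.1265  0.0722] dir -0.067 kz [ 0.023 -0.011  1.   ] F [ 0.3 -1.2  0.3] M [ 0.01 -0.06 -0.03] w 0.0125
d tool [0.0062 0.     0.0002]
```

The knob is home at the collar (0.0722 against 0.072). Now pressing against the spring.

Emit:
arm_command:
  motion:
    - {"x":0.002,"y":0,"z":0,"roll":0,"fingers":0}
    - {"x":0.003,"y":0,"z":0,"roll":0,"fingers":0}
    - {"x":0.003,"y":0,"z":0,"roll":0,"fingers":0}

```text
clock: 26.4
eef_pos: [0.5278, -0.1258, 0.0554]
tool_rot: [0.025, 0.72, -0.021, 0.693]
ft_force: [-2.3, -0.7, 9.5]
grip_width: 0.0123
```

```bash
python3 - <<'E'
from h import *
kgo(.066)
E
```

```text
clock 26.4 knob [ 0.5278 -0.1265  0.0663] dir -0.067 kz [ 0.021 -0.011  1.   ] F [-2.3 -0.7  9.5] M [ 0.16  0.55 -0.04] w 0.0123
d tool [ 0.0003  0.     -0.0002]
```

Emit:
arm_command:
  motion:
    - {"x":0.003,"y":0,"z":0,"roll":0,"fingers":0}
    - {"x":0.003,"y":0,"z":0,"roll":0,"fingers":0}
    - {"x":0.003,"y":0,"z":0,"roll":0,"fingers":0}

```text
clock: 26.65
eef_pos: [0.5279, -0.1258, 0.0549]
tool_rot: [0.025, 0.718, -0.022, 0.695]
ft_force: [-5.5, 1.9, 17.8]
grip_width: 0.0126
```

```bash
python3 - <<'E'
from h import *
kgo(.066); s=snap('side','s30'); w=snap('wrist','w30'); t=snap('top','t30'); kgo(.066); go(None)
cv2.imwrite('pics/zs30.png',np.clip(cv2.resize(s['frame'][190:320,260:390,::-1],None,fx=5,fy=5,interpolation=cv2.INTER_CUBIC)*1.8,0,255).astype(np.uint8))
E
```

```text
clock 26.65 knob [ 0.5279 -0.1265  0.0658] dir -0.067 kz [ 0.016 -0.009  1.   ] F [-5.5  1.9 17.8] M [ 0.33  1.42 -0.01] w 0.0126
d tool [-0.0002  0.     -0.0003]
clock 26.8 knob [ 0.5279 -0.1266  0.0658] dir -0.067 kz [ 0.016 -0.009  1.   ] F [-6.4  1.2 18.6] M [ 0.36  1.45 -0.02] w 0.0119
d tool [-0.0002  0.     -0.0003]
clock 26.8 eef [ 0.528  -0.1258  0.0548] psi 1.5052 tilt [-0.0328  0.0049 -0.9994] j [-0.232  0.453 -0.079  1.072 -0.003 -0.167] F [-6.39  1.22 18.58] w 0.0119
```

View pics/zs30.png

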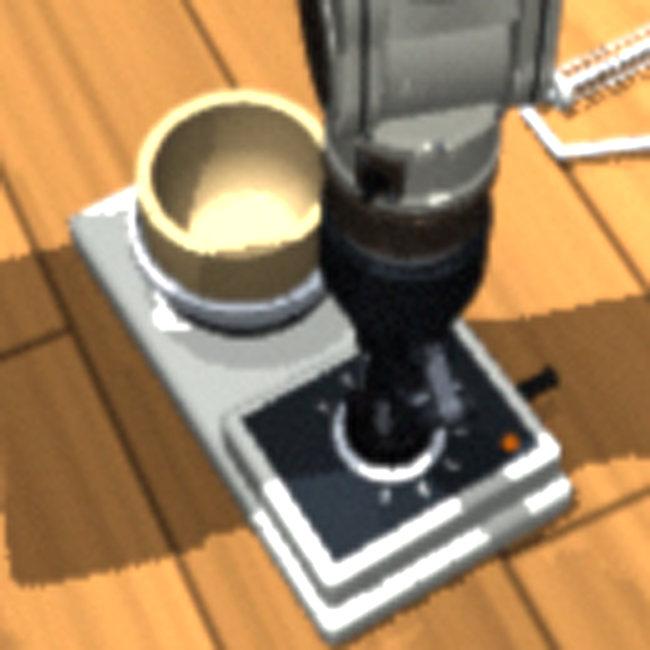

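View pics/w30.png

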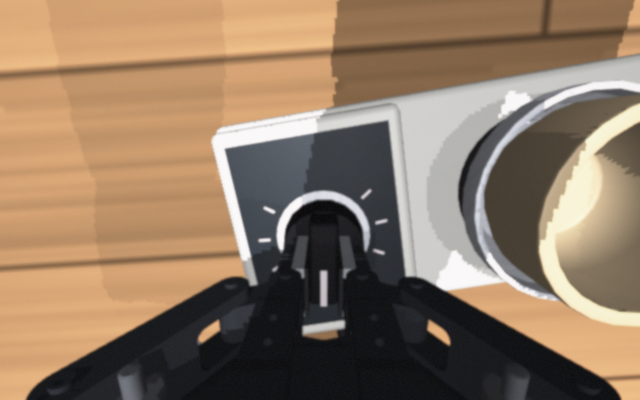

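The knob is concentric with the dial and 6 mm below the seat height. It's held at the stop with about 18 N, and the bowl is undisturbed. Handing in.

```bash
python3 -c "
from workcell import job_done
print(job_done())"
```

```text
the job is handed in; nothing more can be done
None
```

I finished both parts and handed in at about 27 s of the 54 s. The bowl stands released in the well, and the gripper still holds the knob pressed down. The hand-in gave no verdict.

**Bowl:** I took the one nearest the base, pinched it by the rim and lowered it until it touched the well floor with about 12 N. After release it looked level and measured at about (0.513, 0.023). The well centre is about (0.515, 0.0215), so it is roughly 2–3 mm off centre.

**Knob:** It slid onto the shaft without resistance and came home at 0.0722 m, against the expected 0.072 m. Pressed down, its underside reads 0.0658 m, which is the 6 mm stop. The push is about 18 N, with flats aligned to about 0.01 rad and a knob tilt of about 0.02 rad by calculation.

**What failed or disagreed:**
- The first motion call was refused because each row needs all five values; nothing moved.
- The first attempt to grip the bowl closed on air. The fingers visibly end about 30 mm behind the reported tool point, so I worked from contact and images after that.
- Tool tilt drifted during moves, up to about 0.08 rad at worst.
- The side and wrist cameras disagreed by a few millimetres on the knob. The free insertion agreed with the wrist view.
- I did not measure the tins or the roller frame again at the end. No planned path came near them and I saw no contact.

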